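# Pack three hexagonal well blocks and clamp them in the tray

## Task

Stand the three large hexagonal aluminium blocks close-packed in the tray, two in the notches of the far fence and the third nested between them, flat faces touching, and clamp them snugly with the jaw by turning the crank clockwise. Keep the blocks upright, and leave everything else where it stands (the small hexagonal block and the round one stay out of the tray).

Things in the scene. Friction and masses are not known exactly. Their poses are not given: they have to be found in the camera images.
- hex1_mid (a point): one of three identical upright hexagonal aluminium well blocks, 56 mm across flats, 64.7 mm across corners, 70 mm high, about 0.3 kg, with a dark round well mouth in the top. The point is the block's centre, 35 mm above its underside; z is up; two of its six flat faces look along +x and -x (the others every 60 degrees).
- hex2_mid (a point): as hex1_mid: one of three identical upright hexagonal aluminium well blocks, 56 mm across flats, 64.7 mm across corners, 70 mm high, about 0.3 kg, with a dark round well mouth in the top. The point is the block's centre, 35 mm above its underside; z is up; two of its six flat faces look along +x and -x (the others every 60 degrees).
- hex3_mid (a point): as hex1_mid: one of three identical upright hexagonal aluminium well blocks, 56 mm across flats, 64.7 mm across corners, 70 mm high, about 0.3 kg, with a dark round well mouth in the top. The point is the block's centre, 35 mm above its underside; z is up; two of its six flat faces look along +x and -x (the others every 60 degrees).
- hex1: the body of the block of hex1_mid; origin at the centre of its underside
- hex2: the body of the block of hex2_mid; origin at the centre of its underside
- hex3: the body of the block of hex3_mid; origin at the centre of its underside
- tray: clamping tray fixed to the bench: grey plate 275 x 160 x 8 mm, origin under its centre line (plate from x = -142 to 133 mm). Its x axis runs from the crank end (white gearbox 70 x 76 mm, 52 mm high, centred at x = -100 mm) to a steel zigzag fence at the far end. Fence and side rails (inner faces at y = 74 and -74 mm) stand to 20 mm above the bench; the tray's floor is 8 mm above it.
- seat_left (a point): where a block's centre is when packed in the fence's left notch: tray x = 77.7, y = 28 mm, 43 mm above the bench; axes as the tray's. Packed blocks have flat faces looking along the tray's +y and -y and corners along +x and -x. The 120-degree notch, open toward the crank, has its bottom at tray x = 110, y = 28 mm; the tooth between the notches has its tip at x = 93.8, y = 0.
- seat_right (a point): the same for the fence's right notch: tray x = 77.7, y = -28 mm, 43 mm above the bench; axes as the tray's. The notch's bottom is at tray x = 110, y = -28 mm.
- seat_near (a point): where the third block's centre is when nested between the other two on their crank side: tray x = 29.2, y = 0, 43 mm above the bench; axes as the tray's, flat faces along +y and -y like the others
- pack_center (a point): centre of the space for the packed three blocks, on the tray's floor (8 mm above the bench) at tray x = 61.5 mm, y = 0; axes as the tray's
- jaw: dark steel sliding jaw, 46 mm wide, from 10 to 25 mm above the bench, with a 120-degree notch that faces the fence and takes the near corner of the third block; slides along the tray's x, driven by the crank
- jaw_notch (a point): bottom of the jaw's notch (17.5 mm above the bench); it meets the third block's corner, when all are packed, at tray x = -3 mm
- crank (a joint): angle of the crank on top of the gearbox, rad: grows as the crank is turned clockwise seen from above, 0 to 6.6; the jaw advances 6.37 mm per rad (40 mm a turn) toward the fence and stays where it is left. It starts between 0 and 2.2; the jaw meets a well packed third block at about 6.0. Turning takes about 3 N at the knob; when the jaw is on the block, it grows stiff.
- crank_axis (a point): on the crank's vertical axis (tray x = -100 mm, y = 0), top of its hub, 68 mm above the bench
- knob_mid (a point): centre of the crank's knob, 90 mm above the bench: upright black cylinder, 22 mm thick and 46 mm high (67 to 113 mm above the bench), spinning freely on the crank arm 45 mm from the crank axis. At crank = 0 it lies on the tray's +y side of the axis. The crank arm below it is 16 mm wide, its top 66 mm above the bench.
- round_block: round aluminium block, 56 mm diameter, 70 mm high, standing among the hexagonal ones. A bystander, loose, to be left where it stands. Its origin is the centre of its underside.
- small_hex: small hexagonal aluminium block, 40 mm across flats, 70 mm high, standing among the others. A bystander, loose, to be left where it stands. Its origin is the centre of its underside.
- jar: amber jar, 60 mm diameter, 75 mm high, standing among the blocks. A bystander, loose, to be left where it stands. Its origin is the centre of its underside.
- spray: white spray bottle, 72 mm diameter, about 195 mm high. A bystander, loose, to be left where it stands. Its origin is the centre of its underside.
- timer: white bench timer, 30 x 75 x 65 mm. A bystander, loose, to be left where it stands. Its origin is the centre of its underside.
- petri: stack of four dishes, 90 mm diameter, 62 mm high. A bystander, loose, to be left where it stands. Its origin is the centre of its underside.
- screwdriver: screwdriver lying at the far right. A bystander, loose, to be left where it stands. Its origin is the centre of its underside.
Mind the look-alikes: they are no part of the job. What is shaped like the hex3 but purple is not meant.

How it is judged (in metres and radians):
At the end, for the whole second after the job is handed in: All three large hexagonal blocks stand upright (0.06 rad) and at rest on the tray floor, centres within 37 mm of pack_center and pairwise at most 58.2 mm apart (gaps up to 2 mm), faces parallel within 0.08 rad; the jaw presses on one of them with over 1 N (horizontal distance between hex1_mid and hex2_mid below 0.0582 m and (angle between the x axis of hex1_mid and the x axis of hex2_mid, either way round below 0.08 rad or angle between the x axis of hex1_mid and the x axis of hex2_mid, either way round between 0.9672 and 1.1272 rad) and horizontal distance between each of hex1_mid, hex2_mid and hex3_mid below 0.0582 m and (angle between the x axis of hex1_mid and the x axis of hex3_mid, either way round below 0.08 rad or angle between the x axis of hex1_mid and the x axis of hex3_mid, either way round between 0.9672 and 1.1272 rad) and (angle between the x axis of hex2_mid and the x axis of hex3_mid, either way round below 0.08 rad or angle between the x axis of hex2_mid and the x axis of hex3_mid, either way round between 0.9672 and 1.1272 rad) and horizontal distance between each of hex1_mid, hex2_mid, hex3_mid and pack_center below 0.037 m and angle between each of hex1_mid, hex2_mid, hex3_mid's own z axis and vertical below 0.06 rad and z of hex1_mid in the frame of pack_center between 0.031 and 0.038 m and linear speed of each of hex1, hex2, hex3 below 0.01 m/s and z of hex2_mid in the frame of pack_center between 0.031 and 0.038 m and z of hex3_mid in the frame of pack_center between 0.031 and 0.038 m and (contact force between jaw and hex1 above 1 N or contact force between jaw and hex2 above 1 N or contact force between jaw and hex3 above 1 N)); the robot touches nothing.
It fails at once if the round block, the small hexagonal block or the jar is moved by more than 30 mm or tipped (distance of any of round_block, small_hex, jar from where it was at the start of the episode above 0.03 m or angle between any of round_block, small_hex, jar's own z axis and vertical above 0.5 rad).
It fails at once if the spray bottle, timer, dishes or screwdriver is moved by more than 30 mm or tipped (distance of any of spray, timer, petri, screwdriver from where it was at the start of the episode above 0.03 m or angle between any of spray, timer, petri's own z axis and vertical above 0.5 rad).
It fails at once if a hexagonal block is tipped over (angle between any of hex1_mid, hex2_mid, hex3_mid's own z axis and vertical above 0.7 rad).
It also fails if it takes over 72 s, if anything falls off the work surface, if the arm or the gripper's body presses on something with over 40 N, if the wrist force passes 120 N, or if a joint passes its speed limit or range.

## Robot

A 6-joint arm with a two-finger parallel gripper is mounted at the origin on the work surface. World frame = base frame: x ahead of the robot, y to its left, z up, the work surface at z = 0. Lengths are in mm, angles in degrees, forces in N, time in s.
With the tool pointing down it reaches from about 350 to 850 mm from the base axis. Payload 8.1 kg.
Tool frame: the origin (TCP) lies midway between the tips of the shut fingers; the grasp point (between the pads) lies 19 mm behind it (r.tcp_to_grasp is the distance from the TCP to the grasp point, in mm); z points along the fingers, y is the direction in which the jaws open and shut (so a half turn about z gives the same grasp; the last joint's range is limited). The gripper opens to 85 mm and grips with 20 to 120 N. Pads are 22 mm wide; open, the fingers measure 114 mm over their backs; the gripper's body (76 mm by 85 mm) begins 54 mm behind the grasp point. The pads swing forward as they close: fully open they stand 13 mm farther back than shut.
Start: joints at [-69.981, 7.471, 85.268, -0, 87.261, -4.893], TCP at [252.757, -544.168, 231.292] pointing down, gripper open.
Joint ranges: [-169.43, 169.43], [-51.17, 129.36], [1.28, 143.12], [-76.62, 256.62], [0, 156.53], [-152.29, 152.29]. Speed limits (degrees/s): [136.94, 136.94, 159.86, 180, 180, 180].

## Interface

Orientations are given as [roll, pitch, yaw] about the fixed x, y, z axes, in that order (R = Rz(yaw) Ry(pitch) Rx(roll)).
In Python, from bench import r gives the robot as it stands.
- The arm moves only by the tool jog_arm, never from a script. Its argument "targets" is a list of rows, each a list of 7 numbers: the shift along the tool's x, y, z in m, then the turn, a rotation vector about the tool's x, y, z in rad, then the closure, from 0 (fully open) to 1 (shut). In form: [[dx, dy, dz, wx, wy, wz, claw], ...]. A call has 1 to 5 rows; each row is the pose to reach, as a shift and turn from the pose commanded when the call began, along the tool's axes at that moment; what a row does not reach only later rows make up. A row lasts 1/12 s, in which the tool goes at most 41.7 mm and 7.16 degrees, less where a joint would pass 70% of its speed; a pose out of reach is approached as far as the arm can. A call with a gripper value outside its range is refused whole. The fingers move at their own pace and stop on an object; "newtons" is the grip in N (left out, the last holds). Time passes only in rows, so rows that repeat a pose let the fingers close. It gives the time, the measured TCP pose, the force and the opening at its end, in the units of the state.
- r.sense(): the state, without advancing time (a new reading comes with each control period).
- r.snapshot(name): name is "scene" or "top" or "wrist"; returns a dict with "pixels" (480x640x3 uint8, red, green, blue), "fx", "fy", "cx", "cy" (pixels), "origin" and "attitude" of the camera in the world. Camera axes: x right, y down, z forward; pixel columns grow to the right and rows downward; lengths in mm; the calibration is good to about 2 mm. A picture is of the moment at which its call begins. There is no depth.
- r.hand_in(): hands the job in, once; it reports no verdict.
The state is a dict: "time": time; "joint_pos": joint angles; "qd": joint speeds; "joint_efforts": joint torques, N m; "tool_pos": TCP position; "tcp_rot": TCP orientation; "ft_force": force on the tool from outside, world axes, zero at the start; "wrist_torque": the same for the moment, N m; "finger_gap": finger opening in mm.
Only numpy, scipy, OpenCV 4.12 (cv2) and the standard library are available. Lean on these libraries where they do the work, as an engineer would, in place of code of your own. Each camera call takes 0.05 s, during which the arm holds its last target.

## Working session

There is one attempt and no reset: what is moved stays moved. The work goes in short steps, Python scripts to look and compute and a tool call to move; the robot and the scene stay as the last step left them, time stands still between calls to the robot, and variables do not carry over. Pictures are saved under pics/ and viewed, and the job is handed in when it is done.

Besides the shell and the picture viewer there is one more tool, called after "Call:" by a JSON object that holds its "fn" and its "kwargs". jog_arm: Moves the arm, as the interface text tells. Its arguments: {"type":"object","properties":{"targets":{"type":"array","items":{"type":"array","items":{"type":"number"}}},"newtons":{"type":"number"}},"required":["targets"]}

```bash
ls -la; mkdir -p pics; python3 - <<'E'
from bench import r
import cv2
print(r.sense())
for n in ("scene","top","wrist"):
    s=r.snapshot(n)
    cv2.imwrite(f"pics/{n}0.png",s["pixels"][:,:,::-1])
    print(n,{k:v for k,v in s.items() if k!="pixels"})
E
```

```text
total 12
drwxr-xr-x  3 agent agent 4096 Dec  7 14:00 .
drwxr-xr-x 23 root  root  4096 Dec  7 14:00 ..
drwxr-xr-x  2 agent agent 4096 Dec  7 14:00 pics
{'time': 0.0, 'joint_pos': array([-6.99798772e+01,  7.51349402e+00,  8.53285263e+01,  1.60397030e-04,
        8.72615715e+01, -4.89359609e+00]), 'qd': array([-0.04952826, -0.0712834 , -0.02785643, -0.02936676,  0.06282521,
        0.01876044]), 'joint_efforts': array([-3.77448276e-03, -5.69407654e+01, -5.00561607e+01, -4.51781007e-04,
        1.50981301e-02, -3.47950277e-05]), 'tool_pos': array([ 252.58216925, -543.6487313 ,  230.268473  ]), 'tcp_rot': array([-1.79896799e+02, -8.99656955e-03,  2.49137030e+01]), 'ft_force': array([ 0.80723964, -0.2654327 , -0.47007889]), 'wrist_torque': array([0.06117684, 0.06003686, 0.00329694]), 'finger_gap': 85.54438582645106}
scene {'fx': 616.6179759029386, 'fy': 616.6179759029386, 'cx': 321.70786068735765, 'cy': 249.2646652368839, 'origin': array([1326.84568111, -391.59471565, 1476.3293063 ]), 'attitude': array([-148.42235886,   -0.22782246,   60.01677903])}
top {'fx': 563.2396724273982, 'fy': 563.2396724273982, 'cx': 322.5299935355911, 'cy': 240.54202797162048, 'origin': array([ 335.83812972,   51.29828373, 1453.08044859]), 'attitude': array([-170.5929701 ,    0.24277702,  -89.71242388])}
wrist {'fx': 333.5472495121227, 'fy': 333.5472495121227, 'cx': 318.42337197188664, 'cy': 244.2920693971677, 'origin': array([ 316.14854618, -514.69416272,  373.771375  ]), 'attitude': array([ 1.63905252e+02,  8.85501656e-02, -6.51335408e+01])}
```

View pics/scene0.png

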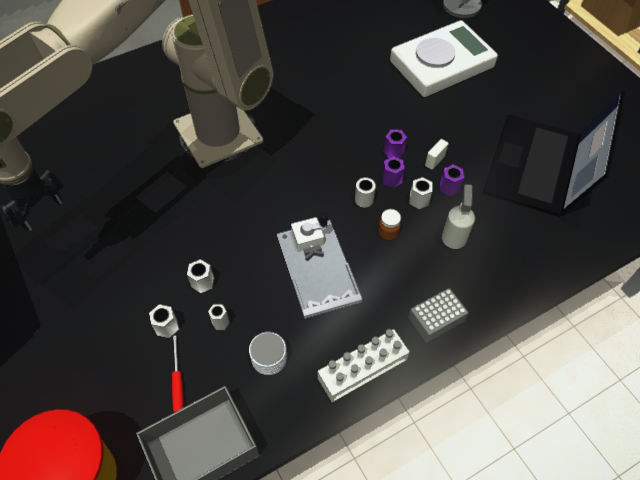

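View pics/top0.png

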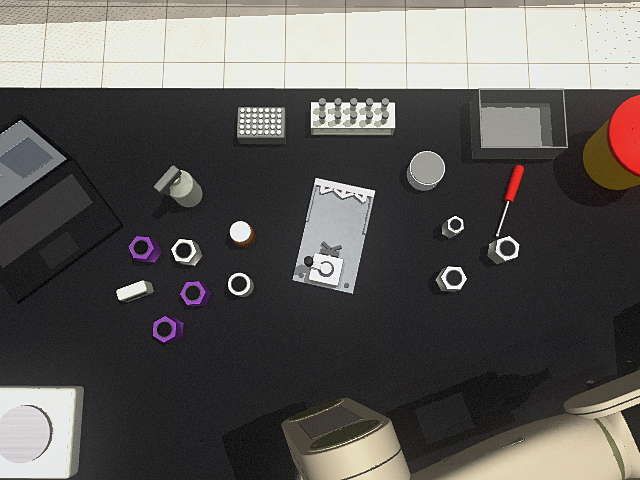

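View pics/wrist0.png

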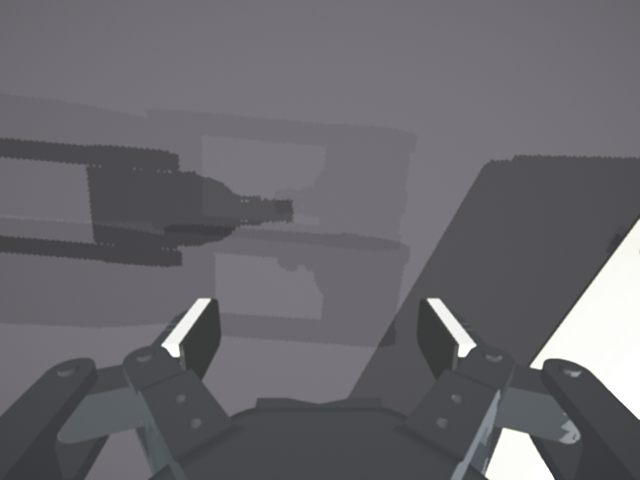

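```bash
cat > h.py <<'E'
import numpy as np, cv2
from scipy.spatial.transform import Rotation as R
from scipy.optimize import least_squares
def rot(a): return R.from_euler('xyz',a,degrees=True).as_matrix()
def proj(s,P):
    P=np.atleast_2d(np.asarray(P,float)); c=(P-s["origin"])@rot(s["attitude"])
    return np.c_[s["fx"]*c[:,0]/c[:,2]+s["cx"], s["fy"]*c[:,1]/c[:,2]+s["cy"]]
def back(s,uv,z):
    uv=np.atleast_2d(np.asarray(uv,float))
    d=np.c_[(uv[:,0]-s["cx"])/s["fx"],(uv[:,1]-s["cy"])/s["fy"],np.ones(len(uv))]@rot(s["attitude"]).T
    t=(z-s["origin"][2])/d[:,2]
    return s["origin"]+d*t[:,None]
def hexpts(x,y,th,af,z):
    a=np.radians(th+30+60*np.arange(6)); rr=af/2/np.cos(np.pi/6)
    return np.c_[x+rr*np.cos(a),y+rr*np.sin(a),np.full(6,z)]
E
python3 - <<'E'
import cv2
t=cv2.imread("pics/top0.png"); s=cv2.imread("pics/scene0.png")
def c(im,x,y,w,h,k,n): cv2.imwrite(n,cv2.resize(im[y:y+h,x:x+w],None,fx=k,fy=k,interpolation=cv2.INTER_CUBIC))
c(t,425,200,110,100,6,"pics/t_right.png"); c(t,285,170,100,130,4,"pics/t_tray.png"); c(t,120,210,140,90,5,"pics/t_left.png")
c(s,270,205,100,120,5,"pics/s_tray.png")
E
```

```text
(no output)
```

View pics/t_right.png

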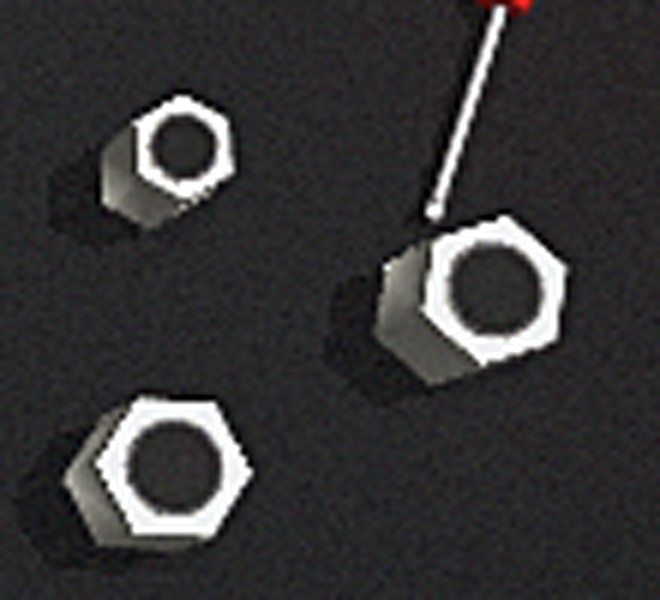

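View pics/t_tray.png

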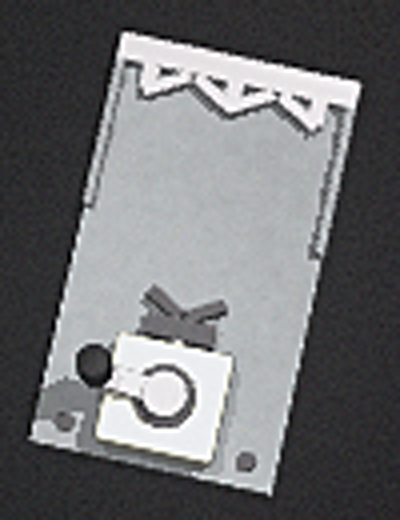

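View pics/t_left.png

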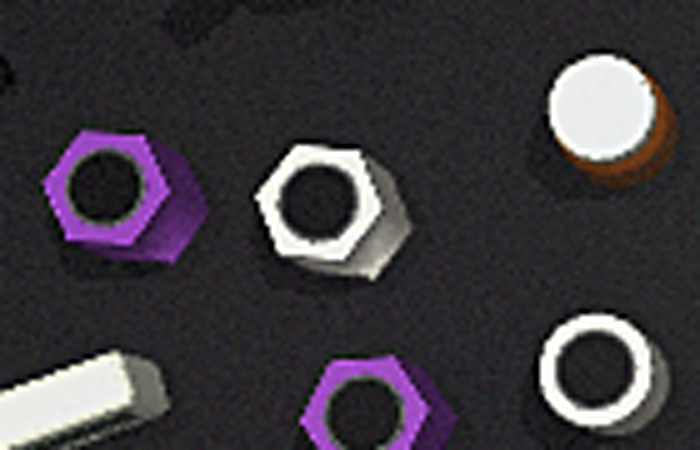

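View pics/s_tray.png

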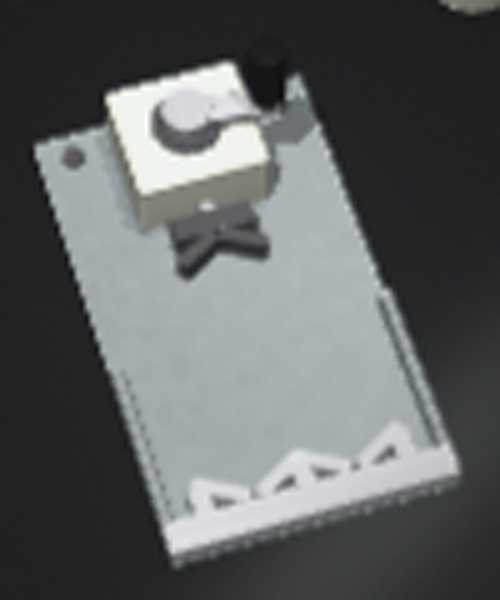

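```bash
cat >> h.py <<'E'
def hexfit(s,x,y,th,af=56,z=70,thr=150,pad=45,sc=4):
    """rectify plane z, threshold, fill, maximise overlap w/ hexagon"""
    W=int(2*pad*sc); g=np.array([[x-pad,y-pad,z],[x+pad,y-pad,z],[x+pad,y+pad,z],[x-pad,y+pad,z]])
    H=cv2.getPerspectiveTransform(proj(s,g).astype(np.float32),np.float32([[0,0],[W,0],[W,W],[0,W]]))
    g8=cv2.cvtColor(s["pixels"],cv2.COLOR_RGB2GRAY)
    w=cv2.warpPerspective(g8,H,(W,W),flags=cv2.INTER_LINEAR)
    b=(w>thr).astype(np.uint8)
    cs,_=cv2.findContours(b,cv2.RETR_EXTERNAL,cv2.CHAIN_APPROX_NONE)
    c=max(cs,key=cv2.contourArea); m=np.zeros_like(b); cv2.drawContours(m,[c],-1,1,-1)
    M=cv2.moments(c); cx,cy=M['m10']/M['m00'],M['m01']/M['m00']
    p=c[:,0,:].astype(float)
    def res(v):
        # signed hex distance
        q=p-v[:2]; a=np.radians(v[2]+60*np.arange(6))
        return (q@np.c_[np.cos(a),np.sin(a)].T).max(1)-v[3]
    best=min((least_squares(res,[cx,cy,t0,af/2*sc],loss='soft_l1') for t0 in (0,15,30,45)),key=lambda o:o.cost)
    v=best.x
    return dict(x=x-pad+v[0]/sc,y=y-pad+v[1]/sc,th=(v[2]+30)%60-30,af=2*v[3]/sc,rms=np.sqrt(np.mean(best.fun**2))/sc,area=M['m00']/sc**2),w
E
python3 - <<'E'
from h import *
from bench import r
t=r.snapshot("top"); s=r.snapshot("scene")
for nm,ut,us in (("L",(185,251),(421,187)),("A",(453,279),(200,269)),("B",(504,249),(162,313)),("small",(454,226),(218,311)),("round",(240,284),(366,186))):
    for c,u in ((t,ut),(s,us)):
        p=back(c,u,70)[0]
        d,w=hexfit(c,p[0],p[1],0,thr=130 if c is s else 150)
        print(nm,{k:round(float(v),2) for k,v in d.items()})
# other obstacles
for nm,u,z in (("jar",(241,233),75),("spraybase",(186,190),100),("petri",(427,168),62),("timer",(135,291),65),("sdtip",(498,236),5)):
    print(nm,back(t,u,z)[0].round())
E
```

```text
L {'x': 539.53, 'y': 403.94, 'th': -5.97, 'af': 55.01, 'rms': 0.33, 'area': 2619.28}
L {'x': 539.16, 'y': 400.54, 'th': -5.86, 'af': 56.86, 'rms': 0.57, 'area': 2795.5}
A {'x': 474.28, 'y': -264.3, 'th': -2.79, 'af': 54.86, 'rms': 0.35, 'area': 2604.22}
A {'x': 473.9, 'y': -267.25, 'th': -3.49, 'af': 56.57, 'rms': 0.39, 'area': 2769.41}
B {'x': 548.47, 'y': -399.16, 'th': 18.23, 'af': 54.91, 'rms': 0.37, 'area': 2608.47}
B {'x': 548.0, 'y': -401.85, 'th': 18.19, 'af': 56.44, 'rms': 0.38, 'area': 2757.56}
small {'x': 607.98, 'y': -272.89, 'th': -28.04, 'af': 38.76, 'rms': 0.47, 'area': 1296.91}
small {'x': 608.03, 'y': -275.86, 'th': -29.39, 'af': 40.8, 'rms': 0.44, 'area': 1431.72}
round {'x': 456.99, 'y': 263.98, 'th': -28.67, 'af': 53.04, 'rms': 1.11, 'area': 2364.94}
round {'x': 456.72, 'y': 260.85, 'th': 13.3, 'af': 54.8, 'rms': 1.25, 'area': 2561.56}
jar [582. 261.  75.]
spraybase [685. 397. 100.]
petri [ 755. -208.   62.]
timer [438. 520.  65.]
sdtip [ 590. -399.    5.]
```

```bash
cat >> h.py <<'E'
def traypts(pose,P):
    x,y,th=pose; a=np.radians(th); P=np.atleast_2d(np.asarray(P,float))
    return np.c_[x+np.cos(a)*P[:,0]-np.sin(a)*P[:,1],y+np.sin(a)*P[:,0]+np.cos(a)*P[:,1],P[:,2]]
def box(x0,x1,y0,y1,z0,z1): return [[x,y,z] for x in(x0,x1) for y in (y0,y1) for z in (z0,z1)]
TB=[box(-142,133,-80,80,0,8),box(112,133,-80,80,8,20),box(17,133,74,80,8,20),box(17,133,-80,-74,8,20),box(-135,-65,-38,38,8,52)]
def traymask(s,pose,shape=(480,640),k=4):
    m=np.zeros((shape[0]*k,shape[1]*k),np.uint8)
    for b in TB:
        u=proj(s,traypts(pose,b)); u=(u+0.5)*k-0.5
        h=cv2.convexHull(u.astype(np.float32)); cv2.fillConvexPoly(m,np.round(h*16).astype(np.int32),255,shift=4)
    return cv2.resize(m,shape[::-1],interpolation=cv2.INTER_AREA)/255.
E
python3 - <<'E'
from h import *
from bench import r
from scipy.optimize import minimize
for n,roi in (("top",(285,170,100,130)),("scene",(268,205,100,118))):
    s=r.snapshot(n); g=cv2.cvtColor(s["pixels"],cv2.COLOR_RGB2GRAY).astype(float)
    x0,y0,w,h=roi
    bg=40; fg=np.median(g[y0+45:y0+70,x0+35:x0+60]); 
    t=np.clip((g-bg)/(min(fg,170)-bg),0,1)[y0:y0+h,x0:x0+w]
    t=(t>0.5).astype(float)
    tt=cv2.morphologyEx(t,cv2.MORPH_CLOSE,np.ones((9,9)))
    f=lambda p: np.abs(traymask(s,p)[y0:y0+h,x0:x0+w]-tt).sum()
    # yaw init from tray axis
    a=back(s,(320,286) if n=="top" else (300,240),8)[0]; b=back(s,(346,186) if n=="top" else (333,305),8)[0]
    th=np.degrees(np.arctan2(b[1]-a[1],b[0]-a[0])); 
    best=minimize(f,[*(a[:2]*.5+b[:2]*.5),th],method='Nelder-Mead',options=dict(initial_simplex=[[*(a[:2]*.5+b[:2]*.5+np.array(d[:2])),th+d[2]] for d in ((0,0,0),(10,0,0),(0,10,0),(0,0,4))],maxiter=400))
    print(n,fg,best.x.round(2),best.fun)
    im=s["pixels"][:,:,::-1].copy()
    k=5;crop=cv2.resize(im[y0:y0+h,x0:x0+w],None,fx=k,fy=k,interpolation=cv2.INTER_CUBIC)
    def dr(P,col):
        u=((proj(s,traypts(best.x,P))+.5-[x0,y0])*k-.5); cv2.polylines(crop,[np.round(u).astype(np.int32)],True,col,1)
    dr([[-142,-80,8],[133,-80,8],[133,80,8],[-142,80,8]],(0,0,255))
    dr([[133,-80,20],[133,80,20]],(0,255,0))
    dr([[110,56,20],[93.8,56,20],[110,28,20],[93.8,0,20],[110,-28,20],[93.8,-56,20]][1:],(0,255,0))
    dr([[-135,-38,52],[-65,-38,52],[-65,38,52],[-135,38,52]],(255,0,0))
    cv2.imwrite(f"pics/fit_{n}.png",crop)
E
```

```text
top 183.0 [595.15  28.79 -12.41] 101.02745098039216
scene 175.0 [591.56  26.94 -12.13] 184.80392156862746
```

View pics/fit_top.png

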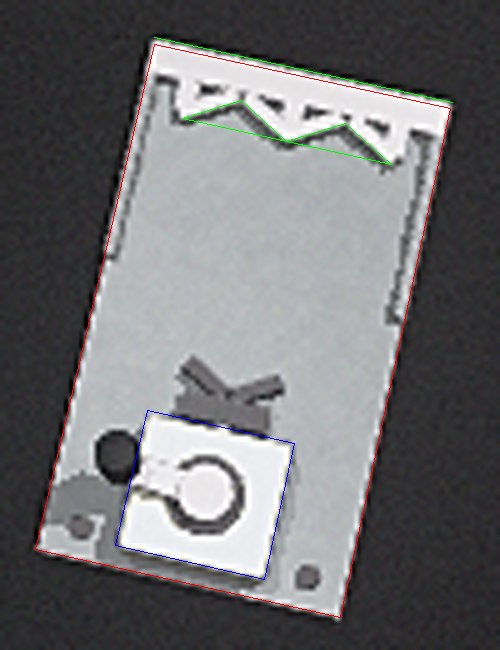

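View pics/fit_scene.png

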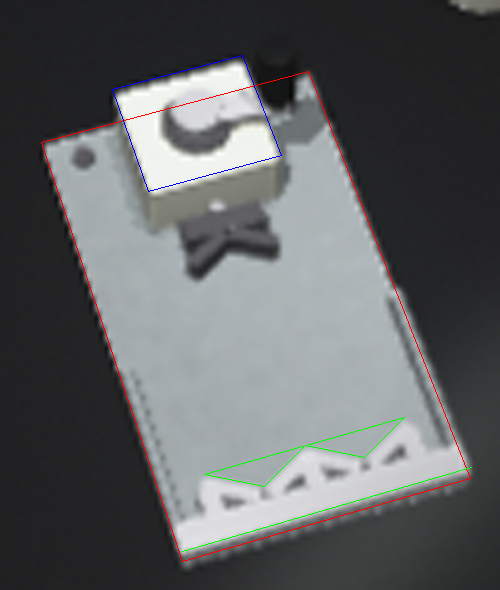

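```bash
cat > plan.py <<'E'
import numpy as np, json, sys
def load(): return json.load(open('cmd.json'))
def rows(wps, claw, step=36, sdeg=6.5, cmd=None):
    """wps list of (x,y,z,yaw). prints calls of <=5 rows, saves the final commanded pose"""
    c=np.array(cmd if cmd is not None else load(),float); seq=[]; p=c.copy()
    for w in wps:
        w=np.array(w,float); n=max(1,int(np.ceil(max(np.linalg.norm(w[:3]-p[:3])/step,abs(w[3]-p[3])/sdeg))))
        seq+= [p+(w-p)*k/n for k in range(1,n+1)]; p=w
    return emit(seq,claw,c)
def emit(seq,claw,c):
    for i in range(0,len(seq),5):
        a=np.radians(c[3]); out=[]
        X=np.array([np.cos(a),np.sin(a)]); Y=np.array([np.sin(a),-np.cos(a)])
        for q in seq[i:i+5]:
            d=q-c; out.append([round(float(d[:2]@X)/1000,4),round(float(d[:2]@Y)/1000,4),round(-d[2]/1000,4),0,0,round(float(-np.radians(d[3])),4),claw])
        print(json.dumps(out))
        l=out[-1]; xy=c[:2]+1000*(l[0]*X+l[1]*Y); c=np.array([*xy,c[2]-1000*l[2],c[3]-np.degrees(l[5])])
    json.dump(list(map(float,c)),open('cmd.json','w')); print('end',c.round(2))
E
python3 -c "
import json;json.dump([252.757,-544.168,231.292,24.913],open('cmd.json','w'))
from plan import *
rows([(474,-266,190,26.9)],0)"
```

```text
[[0.0318, -0.0159, 0.0041, 0, 0, -0.0035, 0], [0.0636, -0.0318, 0.0083, 0, 0, -0.0069, 0], [0.0953, -0.0477, 0.0124, 0, 0, -0.0104, 0], [0.1271, -0.0636, 0.0165, 0, 0, -0.0139, 0], [0.1589, -0.0795, 0.0206, 0, 0, -0.0173, 0]]
[[0.0321, -0.0154, 0.0042, 0, 0, -0.0035, 0], [0.0641, -0.0308, 0.0083, 0, 0, -0.007, 0], [0.0962, -0.0461, 0.0124, 0, 0, -0.0104, 0], [0.1282, -0.0615, 0.0166, 0, 0, -0.0139, 0], [0.1603, -0.0768, 0.0207, 0, 0, -0.0174, 0]]
end [ 474.02 -266.02  189.99   26.9 ]
```

Call:
{"fn": "jog_arm", "kwargs": {"targets": [[0.0318, -0.0159, 0.0041, 0, 0, -0.0035, 0], [0.0636, -0.0318, 0.0083, 0, 0, -0.0069, 0], [0.0953, -0.0477, 0.0124, 0, 0, -0.0104, 0], [0.1271, -0.0636, 0.0165, 0, 0, -0.0139, 0], [0.1589, -0.0795, 0.0206, 0, 0, -0.0173, 0]]}}

```text
time: 0.77
tool_pos: [364.1, -403.8, 210.6]
tcp_rot: [180.0, -0.0, 25.9]
ft_force: [1.0, 0.0, -0.5]
finger_gap: 85.2
```

Call:
{"fn": "jog_arm", "kwargs": {"targets": [[0.0321, -0.0154, 0.0042, 0, 0, -0.0035, 0], [0.0641, -0.0308, 0.0083, 0, 0, -0.007, 0], [0.0962, -0.0461, 0.0124, 0, 0, -0.0104, 0], [0.1282, -0.0615, 0.0166, 0, 0, -0.0139, 0], [0.1603, -0.0768, 0.0207, 0, 0, -0.0174, 0]]}}

```text
time: 1.18
tool_pos: [474.9, -264.5, 190.0]
tcp_rot: [180.0, -0.0, 26.9]
ft_force: [0.1, -0.2, 0.1]
finger_gap: 85.0
```

```bash
python3 - <<'E'
from h import *
from bench import r
r.snapshot("wrist");r.snapshot("wrist")
st=r.sense(); print(st["time"],st["tool_pos"],st["tcp_rot"],st["finger_gap"])
s=r.snapshot("wrist"); print(s["origin"],s["attitude"])
im=s["pixels"][:,:,::-1].copy()
for p in proj(s,[[474,-266,70],[474,-266,0]]): cv2.circle(im,tuple(int(v) for v in p),4,(0,0,255),-1)
cv2.polylines(im,[np.round(proj(s,hexpts(474.1,-265.8,-3.1,56,70))).astype(int)],True,(0,0,255),1)
cv2.imwrite("pics/w1.png",im)
E
```

```text
1.2833 [ 476.2444734  -261.69694681  189.20798268] [-1.79893585e+02 -6.38160000e-02  2.71911643e+01] 85.13915242592748
[ 538.47223728 -230.28089059  332.72485271] [ 1.63960180e+02  9.84262092e-02 -6.28568281e+01]
```

View pics/w1.png

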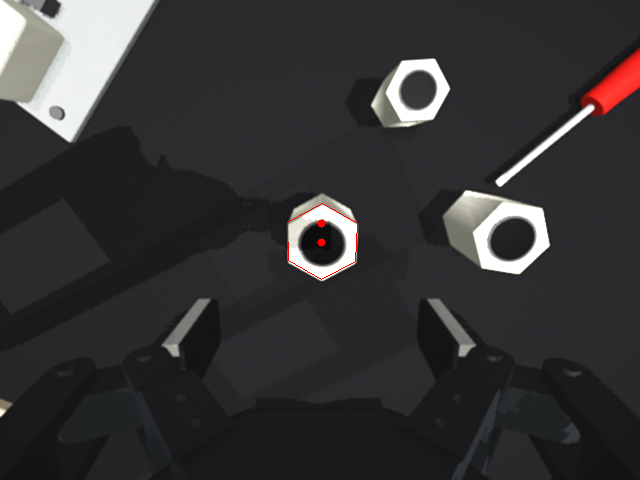

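```bash
python3 - <<'E'
from h import *
from bench import r
s=r.snapshot("wrist"); print(r.sense()["tool_pos"],r.sense()["tcp_rot"])
for nm,x,y in (("A",474,-266),("B",548,-400.5),("small",608,-274)):
    d,w=hexfit(s,x,y,0,thr=150); print(nm,{k:round(float(v),2) for k,v in d.items()})
E
```

```text
[ 474.3420486  -265.2519416   189.84956364] [-1.79992463e+02  2.71832106e-02  2.70440547e+01]
A {'x': 475.81, 'y': -265.41, 'th': -2.59, 'af': 61.56, 'rms': 2.15, 'area': 3139.78}
B {'x': 547.38, 'y': -399.5, 'th': 17.76, 'af': 59.21, 'rms': 5.52, 'area': 3180.88}
small {'x': 606.45, 'y': -275.04, 'th': -29.44, 'af': 40.93, 'rms': 1.42, 'area': 1492.12}
```

```bash
python3 -c "
from plan import *
rows([(474.4,-265.7,20,27)],0,step=35)"
```

```text
[[0.0001, -0.0, 0.034, 0, 0, -0.0003, 0], [0.0002, -0.0, 0.068, 0, 0, -0.0007, 0], [0.0003, -0.0001, 0.102, 0, 0, -0.001, 0], [0.0004, -0.0001, 0.136, 0, 0, -0.0014, 0], [0.0005, -0.0001, 0.17, 0, 0, -0.0017, 0]]
end [ 474.43 -265.7    19.99   27.  ]
```

Call:
{"fn": "jog_arm", "kwargs": {"targets": [[0.0001, 0, 0.034, 0, 0, -0.0003, 0], [0.0002, 0, 0.068, 0, 0, -0.0007, 0], [0.0003, -0.0001, 0.102, 0, 0, -0.001, 0], [0.0004, -0.0001, 0.136, 0, 0, -0.0014, 0], [0.0005, -0.0001, 0.17, 0, 0, -0.0017, 0]]}}

```text
time: 1.8
tool_pos: [473.7, -267.4, 19.0]
tcp_rot: [179.9, -0.0, 26.9]
ft_force: [0.7, 0.1, 0.4]
finger_gap: 85.5
```

Call:
{"fn": "jog_arm", "kwargs": {"targets": [[0, 0, 0, 0, 0, 0, 1], [0, 0, 0, 0, 0, 0, 1], [0, 0, 0, 0, 0, 0, 1], [0, 0, 0, 0, 0, 0, 1], [0, 0, 0, 0, 0, 0, 1]], "newtons": 60}}

```text
time: 2.22
tool_pos: [475.9, -267.0, 22.5]
tcp_rot: [179.8, -0.1, 27.0]
ft_force: [0.3, 1.1, -3.2]
finger_gap: 55.2
```

```bash
python3 -c "
from plan import *
from h import *
T=(595,27.5,-12.4)
print(traypts(T,[[77.7,28,0],[77.7,-28,0],[29.2,0,0],[-100,0,0],[-3,0,0]]).round(1))
rows([(474.4,-265.7,150,27),(580,-110,190,47.6)],1,step=36)"
```

```text
[[676.9  38.2   0. ]
 [664.9 -16.5   0. ]
 [623.5  21.2   0. ]
 [497.3  49.    0. ]
 [592.1  28.1   0. ]]
[[-0.0, -0.0, -0.0325, 0, 0, -0.0, 1], [-0.0, -0.0, -0.065, 0, 0, -0.0, 1], [-0.0, -0.0, -0.0975, 0, 0, -0.0, 1], [-0.0, -0.0, -0.13, 0, 0, -0.0, 1], [0.0274, -0.0151, -0.1367, 0, 0, -0.0599, 1]]
[[0.0284, -0.0135, -0.0066, 0, 0, -0.06, 1], [0.0567, -0.027, -0.0133, 0, 0, -0.1199, 1], [0.085, -0.0404, -0.02, 0, 0, -0.1798, 1], [0.1133, -0.0539, -0.0266, 0, 0, -0.2397, 1], [0.1416, -0.0673, -0.0333, 0, 0, -0.2997, 1]]
end [ 579.99 -110.06  189.99   47.6 ]
```

Call:
{"fn": "jog_arm", "kwargs": {"targets": [[0, 0, -0.0325, 0, 0, 0, 1], [0, 0, -0.065, 0, 0, 0, 1], [0, 0, -0.0975, 0, 0, 0, 1], [0, 0, -0.13, 0, 0, 0, 1], [0.0274, -0.0151, -0.1367, 0, 0, -0.0599, 1]]}}

```text
time: 2.63
tool_pos: [493.6, -245.3, 165.5]
tcp_rot: [179.3, -0.2, 30.2]
ft_force: [2.0, -2.5, -2.5]
finger_gap: 55.6
```

Call:
{"fn": "jog_arm", "kwargs": {"targets": [[0.0284, -0.0135, -0.0066, 0, 0, -0.06, 1], [0.0567, -0.027, -0.0133, 0, 0, -0.1199, 1], [0.085, -0.0404, -0.02, 0, 0, -0.1798, 1], [0.1133, -0.0539, -0.0266, 0, 0, -0.2397, 1], [0.1416, -0.0673, -0.0333, 0, 0, -0.2997, 1]]}}

```text
time: 3.05
tool_pos: [581.1, -108.8, 192.1]
tcp_rot: [179.9, -0.1, 47.8]
ft_force: [0.1, -1.1, -3.4]
finger_gap: 55.3
```

Call:
{"fn": "jog_arm", "kwargs": {"targets": [[0, 0, 0, 0, 0, 0, 1], [0, 0, 0, 0, 0, 0, 1]]}}

```text
time: 3.22
tool_pos: [581.4, -108.6, 192.0]
tcp_rot: [179.8, -0.1, 47.8]
ft_force: [0.1, -0.5, -3.9]
finger_gap: 55.1
```

```bash
python3 - <<'E'
from h import *
from bench import r
s=r.snapshot("wrist"); st=r.sense(); print(st["time"],st["tool_pos"],st["tcp_rot"],st["finger_gap"])
im=s["pixels"][:,:,::-1].copy(); cv2.imwrite("pics/w2raw.png",im)
T=(595,27.5,-12.4)
def dr(P,col): cv2.polylines(im,[np.round(proj(s,traypts(T,P))).astype(int)],True,col,1)
dr([[-142,-80,8],[133,-80,8],[133,80,8],[-142,80,8]],(0,0,255))
dr([[93.8,56,20],[110,28,20],[93.8,0,20],[110,-28,20],[93.8,-56,20]],(0,255,0))
dr([[-135,-38,52],[-65,-38,52],[-65,38,52],[-135,38,52]],(255,0,0))
cv2.imwrite("pics/w2.png",im)
E
```

```text
3.2667 [ 580.46721129 -109.69021476  191.19140926] [ 1.79905093e+02 -2.10037033e-02  4.76637938e+01] 55.537519395506855
```

View pics/w2.png

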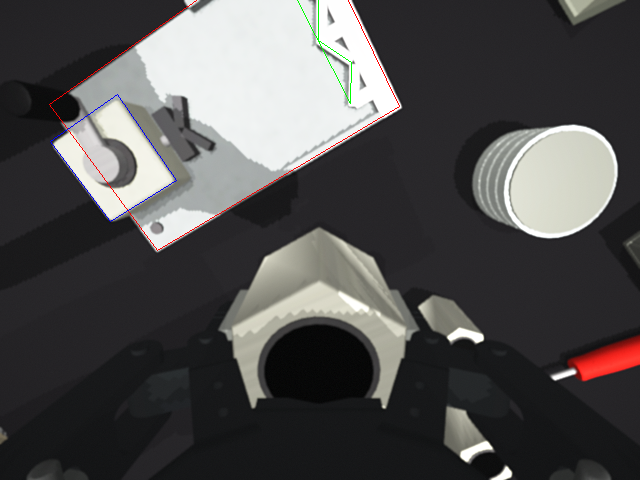

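```bash
python3 -c "
from plan import *
from h import *
T=(595,27.5,-12.4)
p=traypts(T,[[75,28.3,0]])[0]; print(p)
rows([(p[0],p[1],140,47.6),(p[0],p[1],45,47.6),(p[0],p[1],35,47.6),(p[0],p[1],29,47.6)],1,step=36)"
```

```text
[674.32743063  39.03467594   0.        ]
[[0.029, -0.0051, 0.0083, 0, 0, 0.0, 1], [0.0579, -0.0103, 0.0167, 0, 0, 0.0, 1], [0.0869, -0.0154, 0.025, 0, 0, 0.0, 1], [0.1158, -0.0206, 0.0333, 0, 0, 0.0, 1], [0.1448, -0.0257, 0.0417, 0, 0, 0.0, 1]]
[[0.0289, -0.0052, 0.0083, 0, 0, 0.0, 1], [0.0289, -0.0052, 0.04, 0, 0, 0.0, 1], [0.0289, -0.0052, 0.0716, 0, 0, 0.0, 1], [0.0289, -0.0052, 0.1033, 0, 0, 0.0, 1], [0.0289, -0.0052, 0.1133, 0, 0, 0.0, 1]]
[[0.0, 0.0, 0.006, 0, 0, 0.0, 1]]
end [674.29  39.05  28.99  47.6 ]
```

Call:
{"fn": "jog_arm", "kwargs": {"targets": [[0.029, -0.0051, 0.0083, 0, 0, 0, 1], [0.0579, -0.0103, 0.0167, 0, 0, 0, 1], [0.0869, -0.0154, 0.025, 0, 0, 0, 1], [0.1158, -0.0206, 0.0333, 0, 0, 0, 1], [0.1448, -0.0257, 0.0417, 0, 0, 0, 1]]}}

```text
time: 3.68
tool_pos: [658.9, 13.7, 148.2]
tcp_rot: [180.0, 0.0, 47.5]
ft_force: [0.3, 0.1, -3.6]
finger_gap: 55.3
```

Call:
{"fn": "jog_arm", "kwargs": {"targets": [[0.0289, -0.0052, 0.0083, 0, 0, 0, 1], [0.0289, -0.0052, 0.04, 0, 0, 0, 1], [0.0289, -0.0052, 0.0716, 0, 0, 0, 1], [0.0289, -0.0052, 0.1033, 0, 0, 0, 1], [0.0289, -0.0052, 0.1133, 0, 0, 0, 1]]}}

```text
time: 4.1
tool_pos: [669.8, 37.8, 29.0]
tcp_rot: [-179.6, 0.4, 47.5]
ft_force: [-35.9, 4.3, 84.6]
finger_gap: 55.6
```

Call:
{"fn": "jog_arm", "kwargs": {"targets": [[0, 0, 0.003, 0, 0, 0, 1], [0, 0, 0.006, 0, 0, 0, 1], [0, 0, 0.006, 0, 0, 0, 1], [0, 0, 0.006, 0, 0, 0, 1]]}}

```text
time: 4.43
tool_pos: [675.0, 38.4, 30.3]
tcp_rot: [179.9, -0.1, 47.6]
ft_force: [-0.7, -1.1, -3.3]
finger_gap: 55.5
```

Call:
{"fn": "jog_arm", "kwargs": {"targets": [[0, 0, 0.001, 0, 0, 0, 1], [0, 0, 0.001, 0, 0, 0, 1]]}}

```text
time: 4.6
tool_pos: [674.9, 38.7, 29.1]
tcp_rot: [179.9, -0.0, 47.6]
ft_force: [-0.8, -1.4, -0.4]
finger_gap: 55.5
```

```bash
python3 - <<'E'
from h import *
from bench import r
st=r.sense(); print(st["time"],st["tool_pos"],st["tcp_rot"],st["ft_force"])
for n,(x0,y0,w,h) in (("top",(285,140,110,130)),("scene",(268,205,110,120))):
    s=r.snapshot(n); im=s["pixels"][:,:,::-1]
    cv2.imwrite(f"pics/p1_{n}.png",cv2.resize(im[y0:y0+h,x0:x0+w],None,fx=4.5,fy=4.5,interpolation=cv2.INTER_CUBIC))
a=cv2.imread("pics/p1_top.png");b=cv2.imread("pics/p1_scene.png")[:540]
h=min(a.shape[0],b.shape[0]); c=np.hstack([a[:h],b[:h]]); c=cv2.resize(c,None,fx=.8,fy=.8); cv2.imwrite("pics/p1.png",c)
E
```

```text
4.6 [674.93259358  38.69702518  29.12874025] [ 1.79926011e+02 -4.47100078e-02  4.75874655e+01] [-0.83498363 -1.38043732 -0.38635044]
```

View pics/p1.png

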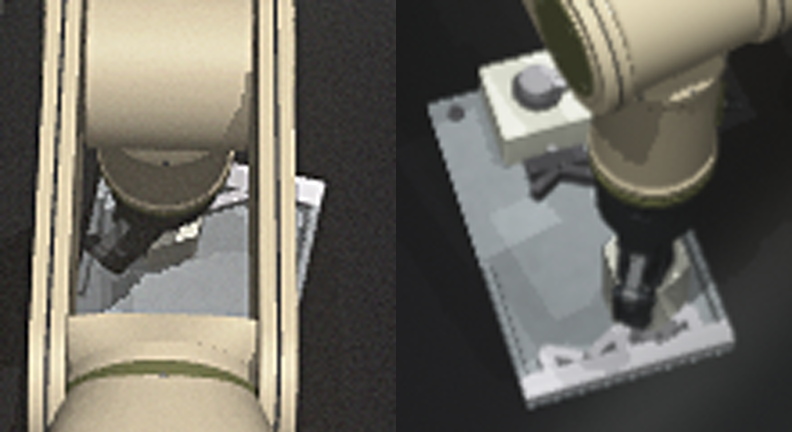

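Call:
{"fn": "jog_arm", "kwargs": {"targets": [[0, 0, 0, 0, 0, 0, 0.3], [0, 0, 0, 0, 0, 0, 0], [0, 0, 0, 0, 0, 0, 0], [0, 0, 0, 0, 0, 0, 0], [0, 0, -0.015, 0, 0, 0, 0]]}}

```text
time: 5.12
tool_pos: [671.8, 39.2, 39.8]
tcp_rot: [-179.8, 0.2, 47.6]
ft_force: [-0.0, -1.2, -0.9]
finger_gap: 85.1
```

```bash
python3 -c "
from plan import *
import json
c=load(); c[2]-=1; c[2]+=15; json.dump(c,open('cmd.json','w'))
rows([(c[0],c[1],150,47.6),(610,-90,200,47.6)],0,step=36)"
```

```text
[[0.0, 0.0, -0.0357, 0, 0, 0.0, 0], [0.0, 0.0, -0.0713, 0, 0, 0.0, 0], [0.0, 0.0, -0.107, 0, 0, 0.0, 0], [-0.0277, 0.0079, -0.117, 0, 0, 0.0, 0], [-0.0555, 0.0158, -0.127, 0, 0, 0.0, 0]]
[[-0.0277, 0.0079, -0.01, 0, 0, 0.0, 0], [-0.0554, 0.0158, -0.02, 0, 0, 0.0, 0], [-0.0832, 0.0237, -0.03, 0, 0, 0.0, 0]]
end [609.94 -90.01 199.99  47.6 ]
```

Call:
{"fn": "jog_arm", "kwargs": {"targets": [[0, 0, -0.0357, 0, 0, 0, 0], [0, 0, -0.0713, 0, 0, 0, 0], [0, 0, -0.107, 0, 0, 0, 0], [-0.0277, 0.0079, -0.117, 0, 0, 0, 0], [-0.0555, 0.0158, -0.127, 0, 0, 0, 0]]}}

```text
time: 5.53
tool_pos: [650.5, -11.9, 175.2]
tcp_rot: [179.7, -0.2, 47.8]
ft_force: [-0.1, -0.5, 0.3]
finger_gap: 85.4
```

Call:
{"fn": "jog_arm", "kwargs": {"targets": [[-0.0277, 0.0079, -0.01, 0, 0, 0, 0], [-0.0554, 0.0158, -0.02, 0, 0, 0, 0], [-0.0832, 0.0237, -0.03, 0, 0, 0, 0], [-0.0832, 0.0237, -0.03, 0, 0, 0, 0], [-0.0832, 0.0237, -0.03, 0, 0, 0, 0]]}}

```text
time: 5.95
tool_pos: [610.3, -91.6, 202.5]
tcp_rot: [179.8, -0.1, 47.5]
ft_force: [0.6, 0.7, -0.0]
finger_gap: 85.6
```

```bash
cat > look.py <<'E'
from h import *
from bench import r
import sys
T=(595,27.5,-12.4)
def inv(x,y):
    a=np.radians(T[2]); d=np.array([x-T[0],y-T[1]]); return (np.cos(a)*d[0]+np.sin(a)*d[1], -np.sin(a)*d[0]+np.cos(a)*d[1])
def look(name,out,draw=(),fits=()):
    s=r.snapshot(name); im=s["pixels"][:,:,::-1].copy()
    st=r.sense(); print(round(st["time"],2),st["tool_pos"].round(1),st["ft_force"].round(1),round(st["finger_gap"],1))
    def dr(P,col): cv2.polylines(im,[np.round(proj(s,traypts(T,P))).astype(int)],True,col,1)
    dr([[-142,-80,8],[133,-80,8],[133,80,8],[-142,80,8]],(0,0,255))
    dr([[93.8,56,20],[110,28,20],[93.8,0,20],[110,-28,20],[93.8,-56,20]],(0,255,0))
    for (x,y,th) in draw:
        dr(hexpts(x,y,th,56,78),(255,0,255))
    for (x,y,z) in fits:
        w=traypts(T,[[x,y,0]])[0] if z==78 else (x,y)
        try:
            d,_=hexfit(s,w[0],w[1],0,z=z,thr=150)
            print({k:round(float(v),2) for k,v in d.items()},'tray',np.round(inv(d['x'],d['y']),1),'th tray',round(d['th']-T[2],1))
        except Exception as e: print('fit fail',e)
    cv2.imwrite(out,im); return s
E
python3 -c "
from look import *
look('wrist','pics/w3.png',draw=[(75,28.3,30)],fits=[(75,28.3,78)])
look('top','pics/t3.png',fits=[(75,28.3,78)])
look('scene','pics/s3.png',fits=[(75,28.3,78)])
"
```

```text
6.0 [610.3 -90.4 201.5] [-0.5 -0.2 -0.5] 85.4
{'x': 672.08, 'y': 28.95, 'th': -0.62, 'af': 85.8, 'rms': 6.51, 'area': 6147.31} tray [75. 18.] th tray 11.8
6.05 [610.2 -89.6 200.7] [-0.9  0.7 -0.1] 85.2
{'x': 687.47, 'y': 39.49, 'th': 16.66, 'af': 75.96, 'rms': 5.19, 'area': 4732.22} tray [87.7 31.6] th tray 29.1
6.1 [610.1 -89.2 200.1] [ 0.3  0.1 -0.4] 85.6
{'x': 665.31, 'y': 38.3, 'th': 17.02, 'af': 74.16, 'rms': 7.28, 'area': 4926.56} tray [66.4 25.6] th tray 29.4
```

View pics/w3.png

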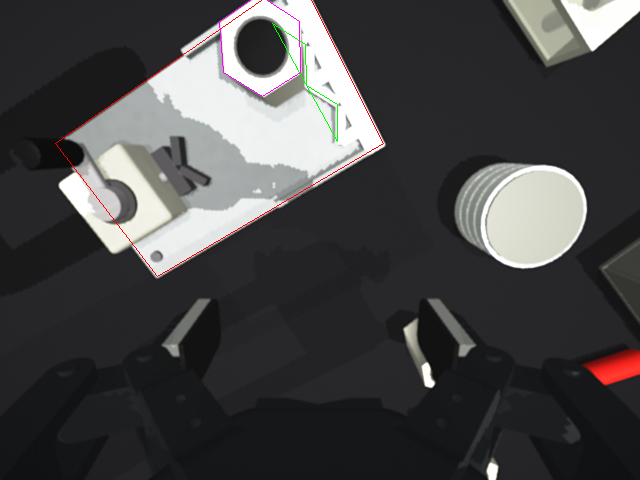

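```bash
python3 -c "
from plan import *
rows([(548,-400.3,130,48.1),(548,-400.3,40,48.1),(548,-400.3,20,48.1),],0,step=38)"
```

```text
[[-0.0301, 0.0182, 0.0078, 0, 0, -0.001, 0], [-0.0602, 0.0363, 0.0156, 0, 0, -0.0019, 0], [-0.0903, 0.0545, 0.0233, 0, 0, -0.0029, 0], [-0.1204, 0.0727, 0.0311, 0, 0, -0.0039, 0], [-0.1505, 0.0908, 0.0389, 0, 0, -0.0048, 0]]
[[-0.0302, 0.018, 0.0078, 0, 0, -0.001, 0], [-0.0604, 0.0361, 0.0155, 0, 0, -0.002, 0], [-0.0906, 0.0541, 0.0233, 0, 0, -0.0029, 0], [-0.1208, 0.0721, 0.0311, 0, 0, -0.0039, 0], [-0.1208, 0.0721, 0.0611, 0, 0, -0.0039, 0]]
[[0.0, -0.0, 0.03, 0, 0, 0.0, 0], [0.0, -0.0, 0.06, 0, 0, 0.0, 0], [0.0, -0.0, 0.08, 0, 0, 0.0, 0]]
end [ 547.97 -400.33   19.99   48.1 ]
```

Call:
{"fn": "jog_arm", "kwargs": {"targets": [[-0.0301, 0.0182, 0.0078, 0, 0, -0.001, 0], [-0.0602, 0.0363, 0.0156, 0, 0, -0.0019, 0], [-0.0903, 0.0545, 0.0233, 0, 0, -0.0029, 0], [-0.1204, 0.0727, 0.0311, 0, 0, -0.0039, 0], [-0.1505, 0.0908, 0.0389, 0, 0, -0.0048, 0]]}}

```text
time: 6.52
tool_pos: [575.6, -262.4, 160.1]
tcp_rot: [-179.9, -0.0, 48.0]
ft_force: [1.2, 0.7, -0.7]
finger_gap: 85.2
```

Call:
{"fn": "jog_arm", "kwargs": {"targets": [[-0.0302, 0.018, 0.0078, 0, 0, -0.001, 0], [-0.0604, 0.0361, 0.0155, 0, 0, -0.002, 0], [-0.0906, 0.0541, 0.0233, 0, 0, -0.0029, 0], [-0.1208, 0.0721, 0.0311, 0, 0, -0.0039, 0], [-0.1208, 0.0721, 0.0311, 0, 0, -0.0039, 0]]}}

```text
time: 6.93
tool_pos: [545.4, -404.7, 126.9]
tcp_rot: [-179.8, 0.1, 47.9]
ft_force: [0.4, 0.3, -0.4]
finger_gap: 85.3
```

Call:
{"fn": "jog_arm", "kwargs": {"targets": [[0, 0, 0.03, 0, 0, 0, 0], [0, 0, 0.06, 0, 0, 0, 0], [0, 0, 0.09, 0, 0, 0, 0], [0, 0, 0.105, 0, 0, 0, 0], [0, 0, 0.11, 0, 0, 0, 0]]}}

```text
time: 7.35
tool_pos: [546.2, -397.3, 15.1]
tcp_rot: [-179.6, 0.0, 48.2]
ft_force: [-0.5, 0.6, -0.3]
finger_gap: 85.4
```

Call:
{"fn": "jog_arm", "kwargs": {"targets": [[0, 0, 0, 0, 0, 0, 0], [0, 0, 0, 0, 0, 0, 1], [0, 0, 0, 0, 0, 0, 1], [0, 0, 0, 0, 0, 0, 1], [0, 0, 0, 0, 0, 0, 1]]}}

```text
time: 7.77
tool_pos: [549.6, -401.5, 22.9]
tcp_rot: [179.8, -0.0, 48.1]
ft_force: [0.4, 0.2, 6.5]
finger_gap: 55.4
```

```bash
python3 -c "
from plan import *
from h import *
T=(595,27.5,-12.4)
p=traypts(T,[[75,-29.3,0]])[0]; print(p)
rows([(548,-400.3,130,48.1),(p[0],p[1],140,47.6)],1,step=38)
print('hover')
rows([(p[0],p[1],80,47.6),(p[0],p[1],50,47.6),(p[0],p[1],36,47.6),(p[0],p[1],31,47.6),(p[0],p[1],29,47.6),(p[0],p[1],28,47.6)],1,step=30)"
```

```text
[661.95867579 -17.22164729   0.        ]
[[0.0, -0.0, -0.0367, 0, 0, 0.0, 1], [0.0, -0.0, -0.0733, 0, 0, 0.0, 1], [0.0, -0.0, -0.11, 0, 0, 0.0, 1], [0.0329, -0.0155, -0.1109, 0, 0, 0.0008, 1], [0.0657, -0.0311, -0.1118, 0, 0, 0.0016, 1]]
[[0.0328, -0.0156, -0.0009, 0, 0, 0.0008, 1], [0.0657, -0.0312, -0.0018, 0, 0, 0.0016, 1], [0.0985, -0.0468, -0.0028, 0, 0, 0.0024, 1], [0.1313, -0.0624, -0.0037, 0, 0, 0.0032, 1], [0.1641, -0.078, -0.0046, 0, 0, 0.004, 1]]
[[0.0328, -0.0157, -0.0009, 0, 0, 0.0008, 1], [0.0655, -0.0314, -0.0018, 0, 0, 0.0016, 1], [0.0983, -0.0472, -0.0027, 0, 0, 0.0023, 1], [0.131, -0.0629, -0.0036, 0, 0, 0.0031, 1]]
end [661.96 -17.23 139.99  47.6 ]
hover
[[0.0, -0.0, 0.03, 0, 0, 0.0, 1], [0.0, -0.0, 0.06, 0, 0, 0.0, 1], [0.0, -0.0, 0.09, 0, 0, 0.0, 1], [0.0, -0.0, 0.104, 0, 0, 0.0, 1], [0.0, -0.0, 0.109, 0, 0, 0.0, 1]]
[[0.0, -0.0, 0.002, 0, 0, 0.0, 1], [0.0, -0.0, 0.003, 0, 0, 0.0, 1]]
end [661.96 -17.23  27.99  47.6 ]
```

Call:
{"fn": "jog_arm", "kwargs": {"targets": [[0, 0, -0.0367, 0, 0, 0, 1], [0, 0, -0.0733, 0, 0, 0, 1], [0, 0, -0.11, 0, 0, 0, 1], [0.0329, -0.0155, -0.1109, 0, 0, 0.0008, 1], [0.0657, -0.0311, -0.1118, 0, 0, 0.0016, 1]]}}

```text
time: 8.18
tool_pos: [570.6, -333.4, 137.3]
tcp_rot: [179.5, -0.1, 47.8]
ft_force: [0.2, 1.3, -4.3]
finger_gap: 55.5
```

Call:
{"fn": "jog_arm", "kwargs": {"targets": [[0.0328, -0.0156, -0.0009, 0, 0, 0.0008, 1], [0.0657, -0.0312, -0.0018, 0, 0, 0.0016, 1], [0.0985, -0.0468, -0.0028, 0, 0, 0.0024, 1], [0.1313, -0.0624, -0.0037, 0, 0, 0.0032, 1], [0.1641, -0.078, -0.0046, 0, 0, 0.004, 1]]}}

```text
time: 8.6
tool_pos: [620.8, -154.9, 137.1]
tcp_rot: [180.0, -0.0, 47.8]
ft_force: [1.1, -0.5, -4.1]
finger_gap: 55.6
```

Call:
{"fn": "jog_arm", "kwargs": {"targets": [[0.0328, -0.0157, -0.0009, 0, 0, 0.0008, 1], [0.0655, -0.0314, -0.0018, 0, 0, 0.0016, 1], [0.0983, -0.0472, -0.0027, 0, 0, 0.0023, 1], [0.12, -0.0576, -0.0033, 0, 0, 0.0031, 1], [0.131, -0.0629, -0.0036, 0, 0, 0.0031, 1]]}}

```text
time: 9.02
tool_pos: [662.6, -13.5, 140.7]
tcp_rot: [180.0, -0.1, 47.8]
ft_force: [0.2, -0.2, -3.7]
finger_gap: 55.2
```

Call:
{"fn": "jog_arm", "kwargs": {"targets": [[0, 0, 0.01, 0, 0, 0, 1], [0, 0, 0.03, 0, 0, 0, 1], [0, 0, 0.045, 0, 0, 0, 1], [0, 0, 0.05, 0, 0, 0, 1], [0, 0, 0.05, 0, 0, 0, 1]]}}

```text
time: 9.43
tool_pos: [659.6, -18.2, 86.8]
tcp_rot: [-179.8, 0.2, 47.5]
ft_force: [-0.7, -1.1, -3.2]
finger_gap: 55.1
```

```bash
python3 -c "
from look import *
look('wrist','pics/w4.png',draw=[(75,28.3,30)])
look('scene','pics/s4.png',draw=[(75,28.3,30)])
b=cv2.imread('pics/s4.png')[190:340,230:390]; cv2.imwrite('pics/s4c.png',cv2.resize(b,None,fx=4.5,fy=4.5,interpolation=cv2.INTER_CUBIC)[:600])
"
```

```text
9.48 [660.7 -18.2  88.5] [-0.6  0.3 -4.1] 55.6
9.53 [661.7 -18.1  89.9] [ 1.4  0.4 -3.8] 55.2
```

View pics/w4.png

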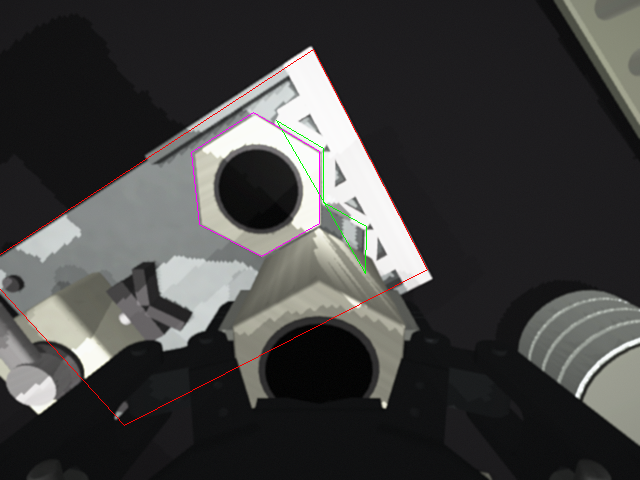

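View pics/s4c.png

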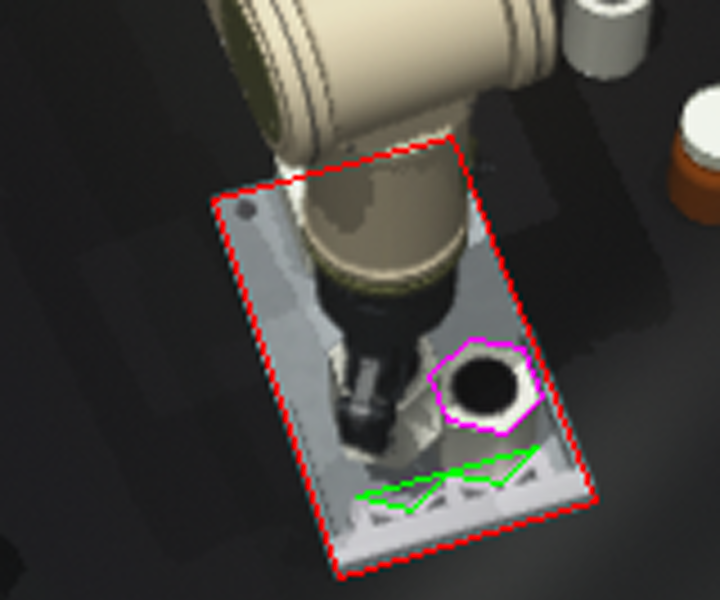

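Call:
{"fn": "jog_arm", "kwargs": {"targets": [[-0.001, 0.0006, 0, 0, 0, 0, 1], [-0.001, 0.0006, 0.012, 0, 0, 0, 1], [-0.001, 0.0006, 0.024, 0, 0, 0, 1], [-0.001, 0.0006, 0.036, 0, 0, 0, 1], [-0.001, 0.0006, 0.046, 0, 0, 0, 1]]}}

```text
time: 9.95
tool_pos: [660.7, -18.3, 41.6]
tcp_rot: [-179.9, 0.1, 47.6]
ft_force: [-0.6, 0.6, -3.4]
finger_gap: 55.4
```

Call:
{"fn": "jog_arm", "kwargs": {"targets": [[0, 0, 0.006, 0, 0, 0, 1], [0, 0, 0.01, 0, 0, 0, 1], [0, 0, 0.013, 0, 0, 0, 1], [0, 0, 0.015, 0, 0, 0, 1], [0, 0, 0.015, 0, 0, 0, 1]]}}

```text
time: 10.37
tool_pos: [662.0, -18.3, 31.0]
tcp_rot: [180.0, -0.0, 47.6]
ft_force: [-9.3, 0.1, 9.1]
finger_gap: 55.6
```

Call:
{"fn": "jog_arm", "kwargs": {"targets": [[0, 0, 0, 0, 0, 0, 1], [0, 0, 0, 0, 0, 0, 0.3], [0, 0, 0, 0, 0, 0, 0], [0, 0, 0, 0, 0, 0, 0], [0, 0, 0, 0, 0, 0, 0]]}}

```text
time: 10.78
tool_pos: [662.2, -18.4, 29.4]
tcp_rot: [180.0, -0.0, 47.6]
ft_force: [0.9, -0.6, -0.1]
finger_gap: 85.4
```

Call:
{"fn": "jog_arm", "kwargs": {"targets": [[0, 0, -0.015, 0, 0, 0, 0], [0, 0, -0.045, 0, 0, 0, 0], [0, 0, -0.08, 0, 0, 0, 0], [0, 0, -0.11, 0, 0, 0, 0], [0, 0, -0.121, 0, 0, 0, 0]]}}

```text
time: 11.2
tool_pos: [664.8, -18.7, 157.7]
tcp_rot: [179.6, -0.3, 47.6]
ft_force: [1.2, 0.3, 1.6]
finger_gap: 84.9
```

```bash
python3 -c "
from plan import *
import json
json.dump([660.8,-18.4,150,47.6],open('cmd.json','w'))
rows([(560,60,200,80)],0,step=36)"
```

```text
[[-0.002, -0.0255, -0.01, 0, 0, -0.1131, 0], [-0.004, -0.0509, -0.02, 0, 0, -0.2262, 0], [-0.006, -0.0764, -0.03, 0, 0, -0.3393, 0], [-0.0081, -0.1018, -0.04, 0, 0, -0.4524, 0], [-0.0101, -0.1273, -0.05, 0, 0, -0.5655, 0]]
end [559.98  59.98 200.    80.  ]
```

Call:
{"fn": "jog_arm", "kwargs": {"targets": [[-0.002, -0.0255, -0.01, 0, 0, -0.1131, 0], [-0.004, -0.0509, -0.02, 0, 0, -0.2262, 0], [-0.006, -0.0764, -0.03, 0, 0, -0.3393, 0], [-0.0081, -0.1018, -0.04, 0, 0, -0.4524, 0], [-0.0101, -0.1273, -0.05, 0, 0, -0.5655, 0]]}}

```text
time: 11.62
tool_pos: [559.9, 60.6, 201.1]
tcp_rot: [180.0, -0.0, 80.3]
ft_force: [0.7, 0.6, -0.1]
finger_gap: 85.6
```

```bash
python3 -c "
from look import *
from plan import *
json.dump([560.9,60.0,200,80.],open('cmd.json','w'))
look('wrist','pics/w5.png',draw=[(75,28.3,30),(75,-30.5,30)])
look('scene','pics/s5.png',draw=[(75,28.3,30),(75,-30.5,30)])
b=cv2.imread('pics/s5.png')[190:340,230:390]; cv2.imwrite('pics/s5c.png',cv2.resize(b,None,fx=4,fy=4,interpolation=cv2.INTER_CUBIC)[:600])
rows([(539.3,402.2,170,144.1)],0,step=38)
"
```

```text
11.67 [558.2  63.4 203.5] [3.8 2.6 0. ] 85.4
11.72 [559.9  62.2 203.1] [ 0.6 -0.1  0.4] 85.4
[[0.0333, -0.0081, 0.003, 0, 0, -0.1119, 0], [0.0667, -0.0161, 0.006, 0, 0, -0.2238, 0], [0.1, -0.0242, 0.009, 0, 0, -0.3356, 0], [0.1333, -0.0323, 0.012, 0, 0, -0.4475, 0], [0.1666, -0.0403, 0.015, 0, 0, -0.5594, 0]]
[[0.0326, 0.0108, 0.003, 0, 0, -0.1119, 0], [0.0651, 0.0217, 0.006, 0, 0, -0.2237, 0], [0.0976, 0.0325, 0.009, 0, 0, -0.3356, 0], [0.1302, 0.0434, 0.012, 0, 0, -0.4475, 0], [0.1627, 0.0542, 0.015, 0, 0, -0.5594, 0]]
end [539.29 402.21 170.   144.1 ]
```

View pics/s5c.png

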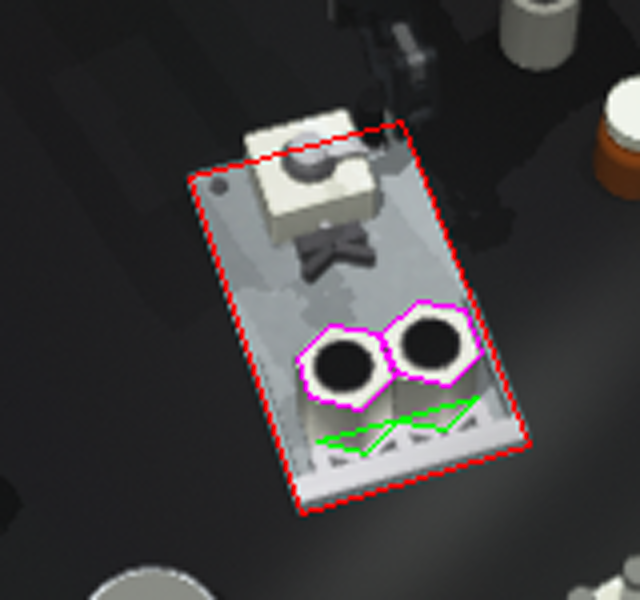

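View pics/w5.png

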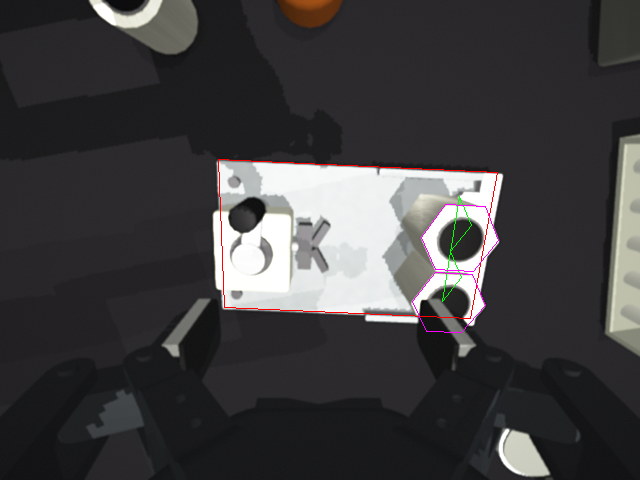

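Call:
{"fn": "jog_arm", "kwargs": {"targets": [[0.0333, -0.0081, 0.003, 0, 0, -0.1119, 0], [0.0667, -0.0161, 0.006, 0, 0, -0.2238, 0], [0.1, -0.0242, 0.009, 0, 0, -0.3356, 0], [0.1333, -0.0323, 0.012, 0, 0, -0.4475, 0], [0.1666, -0.0403, 0.015, 0, 0, -0.5594, 0]]}}

```text
time: 12.13
tool_pos: [550.3, 232.3, 185.3]
tcp_rot: [180.0, 0.0, 112.3]
ft_force: [0.6, -0.7, -0.5]
finger_gap: 85.0
```

Call:
{"fn": "jog_arm", "kwargs": {"targets": [[0.0326, 0.0108, 0.003, 0, 0, -0.1119, 0], [0.0651, 0.0217, 0.006, 0, 0, -0.2237, 0], [0.0976, 0.0325, 0.009, 0, 0, -0.3356, 0], [0.1302, 0.0434, 0.012, 0, 0, -0.4475, 0], [0.1627, 0.0542, 0.015, 0, 0, -0.5594, 0]]}}

```text
time: 12.55
tool_pos: [539.4, 403.7, 170.1]
tcp_rot: [180.0, 0.0, 144.3]
ft_force: [0.3, -0.1, 0.5]
finger_gap: 85.2
```

Call:
{"fn": "jog_arm", "kwargs": {"targets": [[0, 0, 0, 0, 0, 0, 0], [0, 0, 0, 0, 0, 0, 0], [0, 0, 0, 0, 0, 0, 0]]}}

```text
time: 12.8
tool_pos: [539.5, 401.8, 169.8]
tcp_rot: [-180.0, 0.0, 144.0]
ft_force: [-0.9, -0.0, 0.3]
finger_gap: 85.1
```

```bash
python3 - <<'E'
from h import *
from bench import r
s=r.snapshot("wrist"); st=r.sense(); print(st["time"],st["tool_pos"],st["tcp_rot"])
im=s["pixels"][:,:,::-1].copy()
cv2.polylines(im,[np.round(proj(s,hexpts(539.3,402.2,-5.9,56,70))).astype(int)],True,(0,0,255),1)
cv2.imwrite("pics/w6.png",im)
for th in (150,190): print({k:round(float(v),2) for k,v in hexfit(s,539.3,402.2,0,thr=th)[0].items()})
E
```

```text
12.85 [539.7919731  401.27803296 170.09088173] [-1.79981286e+02  2.39449741e-02  1.43974386e+02]
{'x': 535.35, 'y': 403.65, 'th': -6.0, 'af': 63.41, 'rms': 1.97, 'area': 3237.09}
{'x': 535.46, 'y': 403.56, 'th': -5.9, 'af': 62.66, 'rms': 1.92, 'area': 3173.81}
```

View pics/w6.png

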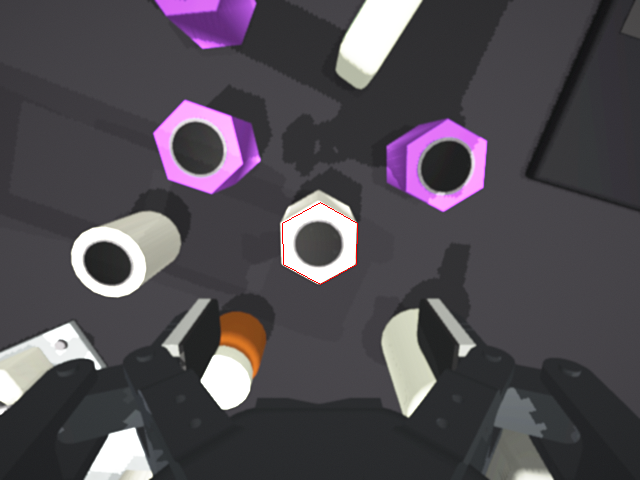

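Call:
{"fn": "jog_arm", "kwargs": {"targets": [[0, 0, 0.035, 0, 0, 0, 0], [0, 0, 0.07, 0, 0, 0, 0], [0, 0, 0.105, 0, 0, 0, 0], [0, 0, 0.135, 0, 0, 0, 0], [0, 0, 0.15, 0, 0, 0, 0]]}}

```text
time: 13.27
tool_pos: [537.6, 399.0, 15.5]
tcp_rot: [-179.7, -0.1, 143.9]
ft_force: [-1.4, -1.2, -0.3]
finger_gap: 85.7
```

Call:
{"fn": "jog_arm", "kwargs": {"targets": [[0, 0, 0, 0, 0, 0, 0], [0, 0, 0, 0, 0, 0, 0], [0, 0, 0, 0, 0, 0, 1], [0, 0, 0, 0, 0, 0, 1], [0, 0, 0, 0, 0, 0, 1]]}}

```text
time: 13.68
tool_pos: [541.3, 403.2, 23.5]
tcp_rot: [179.8, 0.1, 144.1]
ft_force: [1.4, 0.5, -1.4]
finger_gap: 55.5
```

Call:
{"fn": "jog_arm", "kwargs": {"targets": [[0, 0, 0, 0, 0, 0, 1], [0, 0, 0, 0, 0, 0, 1]]}}

```text
time: 13.85
tool_pos: [541.2, 403.3, 23.4]
tcp_rot: [179.8, 0.1, 144.1]
ft_force: [-1.0, -0.6, 6.4]
finger_gap: 55.6
```

```bash
python3 -c "
from plan import *
from h import *
T=(595,27.5,-12.4)
p=traypts(T,[[22,-0.5,0]])[0]; print(p)
json.dump([539.3,402.2,20,144.1],open('cmd.json','w'))
rows([(539.3,402.2,140,144.1),(540,350,145,148),(p[0],p[1],140,167.6)],1,step=38)
"
```

```text
[616.37942246  22.28748666   0.        ]
[[0.0, 0.0, -0.03, 0, 0, -0.0, 1], [0.0, 0.0, -0.06, 0, 0, -0.0, 1], [0.0, 0.0, -0.09, 0, 0, -0.0, 1], [0.0, 0.0, -0.12, 0, 0, -0.0, 1], [-0.0156, -0.0209, -0.1225, 0, 0, -0.034, 1]]
[[-0.0149, -0.0215, -0.0025, 0, 0, -0.0341, 1], [-0.0422, -0.047, -0.0019, 0, 0, -0.0721, 1], [-0.0696, -0.0724, -0.0014, 0, 0, -0.1101, 1], [-0.097, -0.0979, -0.0008, 0, 0, -0.1481, 1], [-0.1244, -0.1233, -0.0003, 0, 0, -0.1861, 1]]
[[-0.0221, -0.0301, 0.0006, 0, 0, -0.038, 1], [-0.0443, -0.0602, 0.0011, 0, 0, -0.076, 1], [-0.0665, -0.0903, 0.0017, 0, 0, -0.114, 1], [-0.0887, -0.1204, 0.0022, 0, 0, -0.152, 1], [-0.1109, -0.1505, 0.0028, 0, 0, -0.1901, 1]]
end [616.37  22.28 140.   167.6 ]
```

Call:
{"fn": "jog_arm", "kwargs": {"targets": [[0, 0, -0.03, 0, 0, 0, 1], [0, 0, -0.06, 0, 0, 0, 1], [0, 0, -0.09, 0, 0, 0, 1], [0, 0, -0.12, 0, 0, 0, 1], [-0.0156, -0.0209, -0.1225, 0, 0, -0.034, 1]]}}

```text
time: 14.27
tool_pos: [542.6, 381.8, 152.1]
tcp_rot: [179.2, 0.2, 146.2]
ft_force: [1.9, 1.3, -0.7]
finger_gap: 55.4
```

Call:
{"fn": "jog_arm", "kwargs": {"targets": [[-0.0149, -0.0215, -0.0025, 0, 0, -0.0341, 1], [-0.0422, -0.047, -0.0019, 0, 0, -0.0721, 1], [-0.0696, -0.0724, -0.0014, 0, 0, -0.1101, 1], [-0.097, -0.0979, -0.0008, 0, 0, -0.1481, 1], [-0.1244, -0.1233, -0.0003, 0, 0, -0.1861, 1]]}}

```text
time: 14.68
tool_pos: [574.3, 203.1, 144.0]
tcp_rot: [179.9, 0.1, 156.9]
ft_force: [0.6, 0.1, -4.0]
finger_gap: 55.4
```

Call:
{"fn": "jog_arm", "kwargs": {"targets": [[-0.0221, -0.0301, 0.0006, 0, 0, -0.038, 1], [-0.0443, -0.0602, 0.0011, 0, 0, -0.076, 1], [-0.0665, -0.0903, 0.0017, 0, 0, -0.114, 1], [-0.0887, -0.1204, 0.0022, 0, 0, -0.152, 1], [-0.1109, -0.1505, 0.0028, 0, 0, -0.1901, 1]]}}

```text
time: 15.1
tool_pos: [616.9, 20.6, 141.2]
tcp_rot: [180.0, 0.1, 167.7]
ft_force: [0.6, 1.3, -3.0]
finger_gap: 55.4
```

Call:
{"fn": "jog_arm", "kwargs": {"targets": [[0, 0, 0, 0, 0, 0, 1], [0, 0, 0.015, 0, 0, 0, 1], [0, 0, 0.03, 0, 0, 0, 1], [0, 0, 0.038, 0, 0, 0, 1], [0, 0, 0.04, 0, 0, 0, 1]]}}

```text
time: 15.52
tool_pos: [615.1, 22.5, 98.4]
tcp_rot: [-180.0, -0.2, 167.6]
ft_force: [0.3, -0.3, -3.0]
finger_gap: 55.5
```

```bash
python3 -c "
from look import *
look('wrist','pics/w7.png',draw=[(75,28.3,30),(75,-30.5,30)])
look('scene','pics/s7.png',draw=[(75,28.3,30),(75,-30.5,30)])
b=cv2.imread('pics/s7.png')[190:340,230:390]; cv2.imwrite('pics/s7c.png',cv2.resize(b,None,fx=4,fy=4,interpolation=cv2.INTER_CUBIC)[:600])
"
```

```text
15.57 [615.4  22.7  98.9] [-0.6 -0.9 -4.1] 55.4
15.62 [616.   22.7  99.9] [ 0.6  0.  -2.6] 55.3
```

View pics/s7c.png

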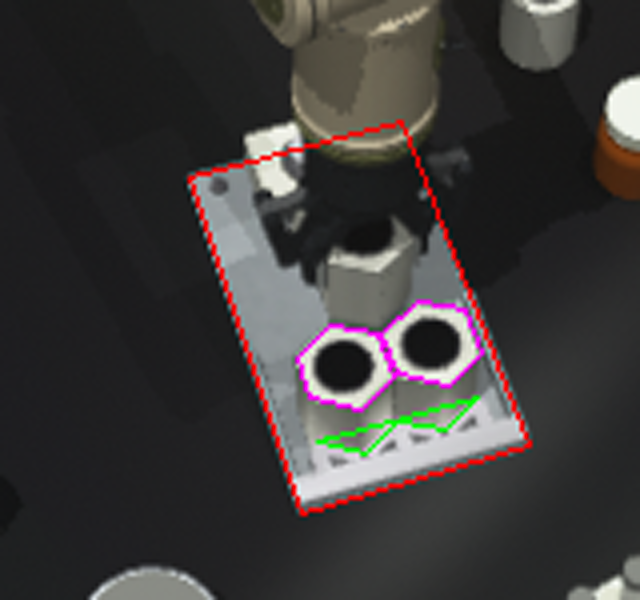

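Call:
{"fn": "jog_arm", "kwargs": {"targets": [[0, 0, 0.012, 0, 0, 0, 1], [0, 0, 0.026, 0, 0, 0, 1], [0, 0, 0.04, 0, 0, 0, 1], [0, 0, 0.05, 0, 0, 0, 1], [0, 0, 0.058, 0, 0, 0, 1]]}}

```text
time: 16.03
tool_pos: [615.0, 22.4, 39.3]
tcp_rot: [-180.0, -0.2, 167.6]
ft_force: [0.8, -0.2, -2.6]
finger_gap: 55.3
```

Call:
{"fn": "jog_arm", "kwargs": {"targets": [[0, 0, 0.004, 0, 0, 0, 1], [0, 0, 0.007, 0, 0, 0, 1], [0, 0, 0.009, 0, 0, 0, 1], [0, 0, 0.011, 0, 0, 0, 1]]}}

```text
time: 16.37
tool_pos: [616.9, 22.2, 31.4]
tcp_rot: [180.0, 0.0, 167.6]
ft_force: [-3.2, -2.3, 15.6]
finger_gap: 55.3
```

Call:
{"fn": "jog_arm", "kwargs": {"targets": [[0, 0, 0, 0, 0, 0, 1], [0, 0, 0, 0, 0, 0, 0.3], [0, 0, 0, 0, 0, 0, 0], [0, 0, 0, 0, 0, 0, 0], [0, 0, 0, 0, 0, 0, 0]]}}

```text
time: 16.78
tool_pos: [616.9, 22.3, 31.6]
tcp_rot: [180.0, 0.1, 167.6]
ft_force: [-0.2, 0.2, 0.4]
finger_gap: 85.6
```

Call:
{"fn": "jog_arm", "kwargs": {"targets": [[0, 0, -0.015, 0, 0, 0, 0], [0, 0, -0.045, 0, 0, 0, 0], [0, 0, -0.08, 0, 0, 0, 0], [0, 0, -0.11, 0, 0, 0, 0], [0, 0, -0.14, 0, 0, 0, 0]]}}

```text
time: 17.2
tool_pos: [616.5, 22.3, 173.0]
tcp_rot: [180.0, 0.0, 167.6]
ft_force: [0.6, 0.2, -0.4]
finger_gap: 85.3
```

Call:
{"fn": "jog_arm", "kwargs": {"targets": [[-0.02, 0.03, -0.01, 0, 0, 0, 0], [-0.04, 0.06, -0.02, 0, 0, 0, 0], [-0.04, 0.09, -0.03, 0, 0, 0, 0], [-0.04, 0.1, -0.03, 0, 0, 0, 0], [-0.04, 0.1, -0.03, 0, 0, 0, 0]]}}

```text
time: 17.62
tool_pos: [677.6, 114.3, 201.8]
tcp_rot: [179.9, 0.1, 167.8]
ft_force: [0.6, -0.4, -0.4]
finger_gap: 85.6
```

```bash
python3 -c "
from look import *
for n in ('wrist','scene','top'): look(n,f'pics/{n}8.png',draw=[(75,28.3,30),(75,-30.5,30),(22,-.5,30)])
b=cv2.imread('pics/scene8.png')[190:340,230:390]; b=cv2.resize(b,None,fx=4,fy=4,interpolation=cv2.INTER_CUBIC)[:600]
cv2.imwrite('pics/s8c.png',b)
c=cv2.imread('pics/top8.png')[140:310,260:420]; cv2.imwrite('pics/t8c.png',cv2.resize(c,None,fx=3.5,fy=3.5))
print(r.sense()['tcp_rot'])
"
```

```text
17.67 [676.9 112.5 200.8] [-0.7 -0.7 -0.9] 85.2
17.72 [676.5 111.3 200.3] [-0.7 -1.5 -0.9] 85.1
17.77 [676.3 110.6 200.1] [ 0.2  0.1 -0.8] 85.4
[-1.79944331e+02 -7.28736108e-02  1.67607629e+02]
```

View pics/wrist8.png

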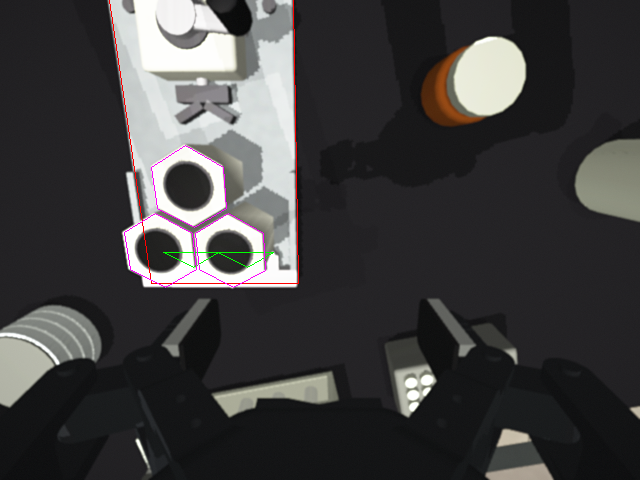

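View pics/s8c.png

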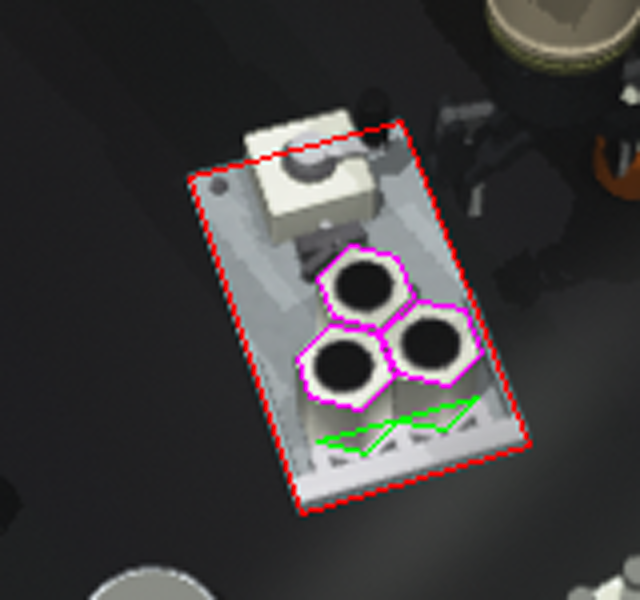

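View pics/t8c.png

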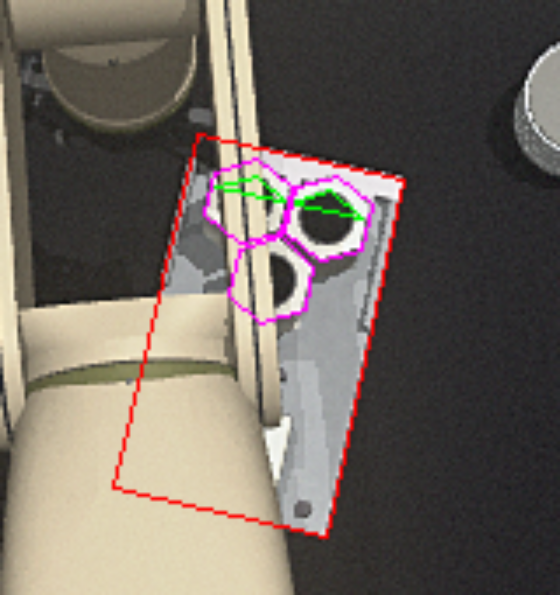

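```bash
python3 -c "
from look import *
t=dict(r.snapshot('top')); s=r.snapshot('scene')
for c,u in ((t,(308.2,260.8)),(s,(323.2,214.5))):
    p=back(c,u,113)[0]; q=np.array(inv(p[0],p[1])); d=q-[-100,0]; print(p.round(1),q.round(1),np.linalg.norm(d),'crank',np.arctan2(d[0],d[1]))
print(traypts(T,[[-100,0,0]]))
"
python3 - <<'E'
import cv2
t=cv2.imread('pics/top0.png');s=cv2.imread('pics/scene8.png')
a=cv2.resize(t[240:290,290:350],None,fx=6,fy=6,interpolation=cv2.INTER_NEAREST);b=cv2.resize(s[200:250,285:345],None,fx=6,fy=6,interpolation=cv2.INTER_NEAREST)
import numpy as np
cv2.imwrite('pics/knob.png',cv2.convertScaleAbs(np.hstack([a,b]),alpha=1.6,beta=20))
E
```

```text
[508.4  92.2 113. ] [-98.4  44.6] 44.63412552109076 crank 0.035188267284420066
[510.7  90.2 113. ] [-95.8  43.1] 43.325353341001 crank 0.0965879508159319
[[497.33277217  48.97353272   0.        ]]
```

View pics/knob.png

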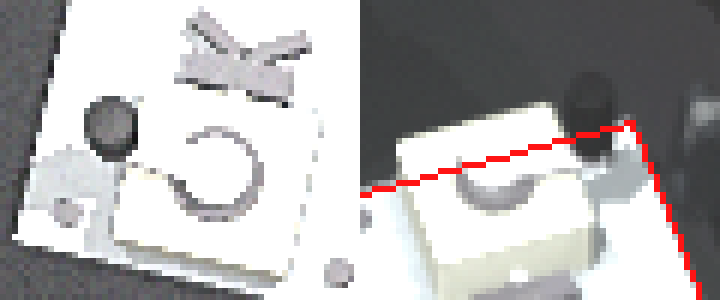

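```bash
python3 -c "
from look import *
from plan import *
c=.06
p=traypts(T,[[-100+45*np.sin(c),45*np.cos(c),0]])[0]; print(p)
st=r.sense(); print(st['tool_pos'],st['time'])
a=np.radians(167.6);X=np.array([np.cos(a),np.sin(a)]);Y=np.array([np.sin(a),-np.cos(a)])
q=np.array([616.37,22.28])-40*X+100*Y; print(q)
json.dump([*q,201,167.6],open('cmd.json','w'))
rows([(p[0],p[1],150,167.6)],0,step=36)
rows([(p[0],p[1],74,167.6)],0,step=26)
"
```

```text
[509.61390677  92.26526094   0.        ]
[676.31445198 110.07042041 200.28637448] 17.8667
[676.91042385 111.35781475]
[[0.0319, -0.0109, 0.0102, 0, 0, -0.0, 0], [0.0637, -0.0218, 0.0204, 0, 0, -0.0, 0], [0.0956, -0.0327, 0.0306, 0, 0, -0.0, 0], [0.1274, -0.0437, 0.0408, 0, 0, -0.0, 0], [0.1593, -0.0546, 0.051, 0, 0, -0.0, 0]]
end [509.6   92.24 150.   167.6 ]
[[-0.0, 0.0, 0.0253, 0, 0, -0.0, 0], [-0.0, 0.0, 0.0507, 0, 0, -0.0, 0], [-0.0, 0.0, 0.076, 0, 0, -0.0, 0]]
end [509.6   92.24  74.   167.6 ]
```

Call:
{"fn": "jog_arm", "kwargs": {"targets": [[0.0319, -0.0109, 0.0102, 0, 0, 0, 0], [0.0637, -0.0218, 0.0204, 0, 0, 0, 0], [0.0956, -0.0327, 0.0306, 0, 0, 0, 0], [0.1274, -0.0437, 0.0408, 0, 0, 0, 0], [0.1593, -0.0546, 0.051, 0, 0, 0, 0]]}}

```text
time: 18.28
tool_pos: [507.6, 91.0, 148.9]
tcp_rot: [-180.0, -0.0, 167.5]
ft_force: [-0.5, 0.5, 0.7]
finger_gap: 85.4
```

Call:
{"fn": "jog_arm", "kwargs": {"targets": [[0, 0, 0, 0, 0, 0, 0], [0, 0, 0, 0, 0, 0, 0]]}}

```text
time: 18.45
tool_pos: [506.1, 91.1, 147.7]
tcp_rot: [-179.9, -0.2, 167.5]
ft_force: [-0.8, -1.0, 1.2]
finger_gap: 85.9
```

```bash
python3 - <<'E'
from look import *
s=r.snapshot("wrist"); print(r.sense()["tool_pos"])
im=s["pixels"][:,:,::-1].copy()
th=np.linspace(0,6.28,24)
for z in (67,113):
    cv2.polylines(im,[np.round(proj(s,np.c_[509.6+11*np.cos(th),92.3+11*np.sin(th),0*th+z])).astype(int)],True,(0,0,255),1)
cv2.imwrite("pics/w9.png",im)
E
```

```text
[508.84035315  91.37534025 149.71291422]
```

View pics/w9.png

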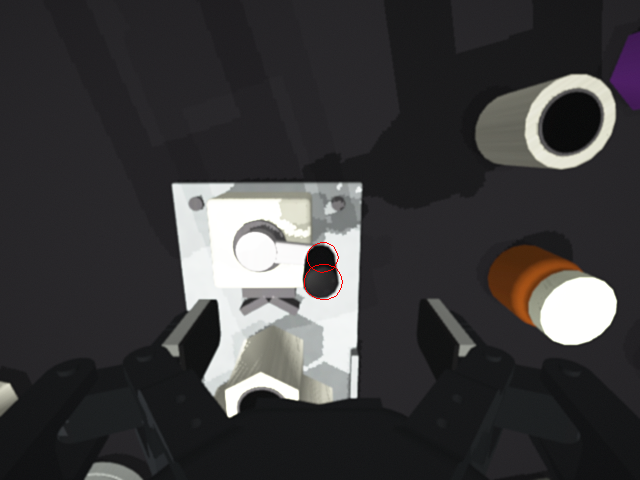

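Call:
{"fn": "jog_arm", "kwargs": {"targets": [[0, 0, 0.025, 0, 0, 0, 0], [0, 0, 0.05, 0, 0, 0, 0], [0, 0, 0.068, 0, 0, 0, 0], [0, 0, 0.075, 0, 0, 0, 0], [0, 0, 0.076, 0, 0, 0, 0]]}}

```text
time: 18.92
tool_pos: [509.8, 91.9, 73.0]
tcp_rot: [-180.0, -0.1, 167.6]
ft_force: [-0.4, -0.5, 0.5]
finger_gap: 85.1
```

Call:
{"fn": "jog_arm", "kwargs": {"targets": [[0, 0, 0, 0, 0, 0, 0], [0, 0, 0, 0, 0, 0, 1], [0, 0, 0, 0, 0, 0, 1], [0, 0, 0, 0, 0, 0, 1], [0, 0, 0, 0, 0, 0, 1]], "newtons": 50}}

```text
time: 19.33
tool_pos: [510.3, 92.3, 75.0]
tcp_rot: [180.0, 0.1, 167.6]
ft_force: [0.7, 0.0, 0.4]
finger_gap: 39.0
```

Call:
{"fn": "jog_arm", "kwargs": {"targets": [[0, 0, 0, 0, 0, 0, 1], [0, 0, 0, 0, 0, 0, 1], [0, 0, 0, 0, 0, 0, 1]]}}

```text
time: 19.58
tool_pos: [509.8, 91.5, 74.7]
tcp_rot: [-179.9, 0.0, 167.6]
ft_force: [-2.6, -4.0, 5.4]
finger_gap: 20.5
```

```bash
python3 -c "
from look import *
from plan import *
st=r.sense(); print(st['tool_pos'],st['ft_force'],st['finger_gap'])
c=np.array(load())
seq=[]
for a in np.arange(.06+.25,5.6,.25):
    p=traypts(T,[[-100+45*np.sin(a),45*np.cos(a),0]])[0]; seq.append(np.array([p[0],p[1],74,167.6]))
emit(seq,1,c); print(a)
"
```

```text
[509.78141843  91.54918996  74.69803475] [-2.6092409  -3.97252463  5.4028977 ] 20.54144668343571
[[-0.011, -0.002, -0.0, 0, 0, -0.0, 1], [-0.0212, -0.0068, -0.0, 0, 0, -0.0, 1], [-0.0299, -0.0139, -0.0, 0, 0, -0.0, 1], [-0.0366, -0.0229, -0.0, 0, 0, -0.0, 1], [-0.0408, -0.0333, -0.0, 0, 0, -0.0, 1]]
[[-0.0015, -0.0111, -0.0, 0, 0, -0.0, 1], [-0.0002, -0.0223, -0.0, 0, 0, -0.0, 1], [0.0038, -0.0327, -0.0, 0, 0, -0.0, 1], [0.0102, -0.0419, -0.0, 0, 0, -0.0, 1], [0.0188, -0.0492, -0.0, 0, 0, -0.0, 1]]
[[0.01, -0.0049, -0.0, 0, 0, -0.0, 1], [0.021, -0.0072, -0.0, 0, 0, -0.0, 1], [0.0322, -0.0068, -0.0, 0, 0, -0.0, 1], [0.043, -0.0035, -0.0, 0, 0, -0.0, 1], [0.0526, 0.0023, -0.0, 0, 0, -0.0, 1]]
[[0.0079, 0.008, -0.0, 0, 0, -0.0, 1], [0.0135, 0.0177, -0.0, 0, 0, -0.0, 1], [0.0166, 0.0285, -0.0, 0, 0, -0.0, 1], [0.0169, 0.0397, -0.0, 0, 0, -0.0, 1], [0.0144, 0.0506, -0.0, 0, 0, -0.0, 1]]
[[-0.0051, 0.01, -0.0, 0, 0, -0.0, 1], [-0.0125, 0.0184, -0.0, 0, 0, -0.0, 1]]
end [475.46  88.28  74.   167.6 ]
5.5600000000000005
```

Call:
{"fn": "jog_arm", "kwargs": {"targets": [[-0.011, -0.002, 0, 0, 0, 0, 1], [-0.0212, -0.0068, 0, 0, 0, 0, 1], [-0.0299, -0.0139, 0, 0, 0, 0, 1], [-0.0366, -0.0229, 0, 0, 0, 0, 1], [-0.0408, -0.0333, 0, 0, 0, 0, 1]]}}

```text
time: 20.0
tool_pos: [540.8, 51.0, 74.4]
tcp_rot: [-180.0, -0.3, 167.6]
ft_force: [-16.8, 3.0, 12.9]
finger_gap: 20.7
```

Call:
{"fn": "jog_arm", "kwargs": {"targets": [[-0.0015, -0.0111, 0, 0, 0, 0, 1], [-0.0002, -0.0223, 0, 0, 0, 0, 1], [0.0038, -0.0327, 0, 0, 0, 0, 1], [0.0102, -0.0419, 0, 0, 0, 0, 1], [0.0188, -0.0492, 0, 0, 0, 0, 1]]}}

```text
time: 20.42
tool_pos: [514.1, 7.7, 74.9]
tcp_rot: [179.9, 0.1, 167.6]
ft_force: [1.9, 7.1, 1.8]
finger_gap: 21.2
```

Call:
{"fn": "jog_arm", "kwargs": {"targets": [[0.01, -0.0049, 0, 0, 0, 0, 1], [0.021, -0.0072, 0, 0, 0, 0, 1], [0.0322, -0.0068, 0, 0, 0, 0, 1], [0.043, -0.0035, 0, 0, 0, 0, 1], [0.0526, 0.0023, 0, 0, 0, 0, 1]]}}

```text
time: 20.83
tool_pos: [462.3, 18.4, 74.9]
tcp_rot: [-179.8, 0.1, 167.6]
ft_force: [-3.6, -8.3, 6.5]
finger_gap: 20.4
```

Call:
{"fn": "jog_arm", "kwargs": {"targets": [[0.0079, 0.008, 0, 0, 0, 0, 1], [0.0135, 0.0177, 0, 0, 0, 0, 1], [0.0166, 0.0285, 0, 0, 0, 0, 1], [0.0166, 0.0285, 0, 0, 0, 0, 1]]}}

```text
time: 21.17
tool_pos: [450.7, 53.0, 74.7]
tcp_rot: [-180.0, -0.2, 167.6]
ft_force: [-13.1, 3.1, 15.5]
finger_gap: 20.8
```

```bash
python3 -c "
from look import *
st=r.sense(); print(st['tool_pos'],st['ft_force'],st['finger_gap']); q=np.array(inv(*st['tool_pos'][:2]))-[-100,0]; print(q,np.hypot(*q),np.arctan2(q[0],q[1])%6.283)
for n in ('scene',): look(n,f'pics/{n}10.png',draw=[(77.7,28,30),(77.7,-28,30),(29.2,0,30)])
b=cv2.imread('pics/scene10.png')[190:340,230:390]; b=cv2.resize(b,None,fx=4,fy=4,interpolation=cv2.INTER_CUBIC)[:600]
cv2.imwrite('pics/s10c.png',b)
"
```

```text
[450.74761259  52.98602216  74.66504794] [-13.07776321   3.06709034  15.50654189] 20.79994406728081
[-46.36005717  -6.08459228] 46.757642839008454 4.581703143685608
21.22 [450.7  53.   74.7] [-13.6   3.3  15. ] 20.8
```

View pics/s10c.png

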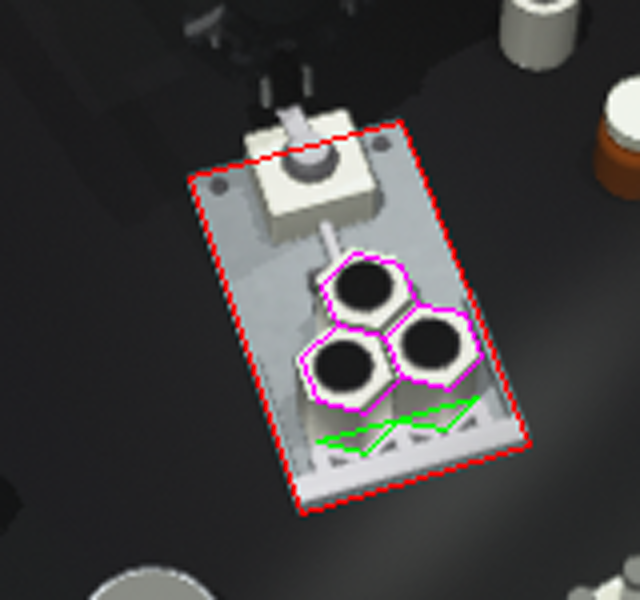

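```bash
python3 -c "
from look import *
from plan import *
def P(a,dx=-1.3,rr=45): return traypts(T,[[-100+dx+rr*np.sin(a),rr*np.cos(a),0]])[0]
p=P(4.56,0); c=np.array([p[0],p[1],74,167.6])
seq=[]
for a in (4.7,4.85,5.,5.15,5.3,5.45,5.55,5.65,5.75,5.75):
    p=P(a); seq.append(np.array([p[0],p[1],74,167.6]))
emit(seq,1,c)
"
```

```text
[[0.0018, 0.0063, -0.0, 0, 0, -0.0, 1], [0.0014, 0.013, -0.0, 0, 0, -0.0, 1], [-0.0, 0.0196, -0.0, 0, 0, -0.0, 1], [-0.0024, 0.0259, -0.0, 0, 0, -0.0, 1], [-0.0057, 0.0318, -0.0, 0, 0, -0.0, 1]]
[[-0.0042, 0.0053, -0.0, 0, 0, -0.0, 1], [-0.0074, 0.0085, -0.0, 0, 0, -0.0, 1], [-0.0109, 0.0113, -0.0, 0, 0, -0.0, 1], [-0.0146, 0.0138, -0.0, 0, 0, -0.0, 1], [-0.0146, 0.0138, -0.0, 0, 0, -0.0, 1]]
end [482.04  92.03  74.   167.6 ]
```

Call:
{"fn": "jog_arm", "kwargs": {"targets": [[0.0018, 0.0063, 0, 0, 0, 0, 1], [0.0014, 0.013, 0, 0, 0, 0, 1], [0, 0.0196, 0, 0, 0, 0, 1], [-0.0024, 0.0259, 0, 0, 0, 0, 1], [-0.0057, 0.0318, 0, 0, 0, 0, 1]]}}

```text
time: 21.63
tool_pos: [464.8, 81.9, 74.8]
tcp_rot: [-180.0, -0.0, 167.6]
ft_force: [-3.2, -3.5, 6.1]
finger_gap: 20.6
```

Call:
{"fn": "jog_arm", "kwargs": {"targets": [[-0.0042, 0.0053, 0, 0, 0, 0, 1], [-0.0074, 0.0085, 0, 0, 0, 0, 1], [-0.0109, 0.0113, 0, 0, 0, 0, 1], [-0.0146, 0.0138, 0, 0, 0, 0, 1], [-0.0146, 0.0138, 0, 0, 0, 0, 1]]}}

```text
time: 22.05
tool_pos: [483.0, 92.1, 74.8]
tcp_rot: [180.0, 0.1, 167.6]
ft_force: [0.9, -0.5, 4.1]
finger_gap: 21.1
```

```bash
python3 -c "
from look import *
from plan import *
st=r.sense(); print(st['tool_pos'],st['ft_force'],st['finger_gap']); q=np.array(inv(*st['tool_pos'][:2]))-[-101.3,0]; print(q,np.hypot(*q),np.arctan2(q[0],q[1])%6.283)
for n in ('scene',): look(n,f'pics/{n}11.png',draw=[(77.7,28,30),(77.7,-28,30),(29.2,0,30)])
b=cv2.imread('pics/scene11.png')[190:340,230:390]; b=cv2.resize(b,None,fx=4,fy=4,interpolation=cv2.INTER_CUBIC)[:600]
cv2.imwrite('pics/s11c.png',b)
def P(a,dx=-1.3,rr=45): return traypts(T,[[-100+dx+rr*np.sin(a),rr*np.cos(a),0]])[0]
c=np.array(load())
emit([np.array([*P(a)[:2],74,167.6]) for a in (5.83,5.9,5.95,6.0,6.0)],1,c)
"
```

```text
[482.97561072  92.1161217   74.80295681] [ 0.90245165 -0.54976672  4.10433684] 21.051550831155986
[-21.98647954  39.05318091] 44.816918927500815 5.770239768353973
22.1 [482.9  92.1  74.8] [ 1.3 -1.9  3.8] 20.8
[[-0.0032, 0.0017, -0.0, 0, 0, -0.0, 1], [-0.0061, 0.003, -0.0, 0, 0, -0.0, 1], [-0.0082, 0.0038, -0.0, 0, 0, -0.0, 1], [-0.0103, 0.0044, -0.0, 0, 0, -0.0, 1], [-0.0103, 0.0044, -0.0, 0, 0, -0.0, 1]]
end [493.05  94.12  74.   167.6 ]
```

View pics/s11c.png

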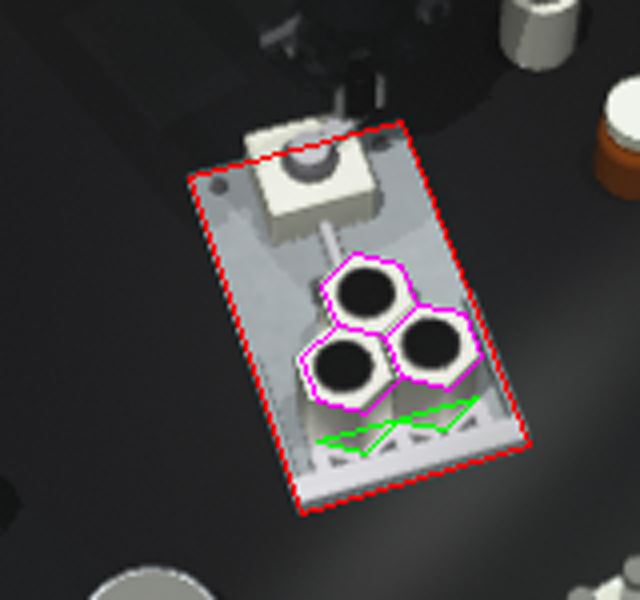

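Call:
{"fn": "jog_arm", "kwargs": {"targets": [[-0.0032, 0.0017, 0, 0, 0, 0, 1], [-0.0061, 0.003, 0, 0, 0, 0, 1], [-0.0061, 0.003, 0, 0, 0, 0, 1]]}}

```text
time: 22.35
tool_pos: [489.2, 93.5, 74.7]
tcp_rot: [-180.0, 0.1, 167.6]
ft_force: [0.1, -2.0, 5.4]
finger_gap: 20.8
```

Call:
{"fn": "jog_arm", "kwargs": {"targets": [[-0.0021, 0.0008, 0, 0, 0, 0, 1], [-0.0042, 0.0014, 0, 0, 0, 0, 1], [-0.0042, 0.0014, 0, 0, 0, 0, 1]]}}

```text
time: 22.6
tool_pos: [492.7, 93.8, 74.6]
tcp_rot: [-180.0, -0.1, 167.6]
ft_force: [-6.7, -2.6, 10.1]
finger_gap: 20.9
```

```bash
python3 -c "
from look import *
from plan import *
st=r.sense(); print(st['tool_pos'],st['ft_force'],st['finger_gap']); q=np.array(inv(*st['tool_pos'][:2]))-[-101.3,0]; print(q,np.hypot(*q),np.arctan2(q[0],q[1])%6.283)
def P(a,dx=-1.3,rr=45): return traypts(T,[[-100+dx+rr*np.sin(a),rr*np.cos(a),0]])[0]
c=np.array(load())
emit([np.array([*P(a)[:2],74,167.6]) for a in (6.05,6.1,6.15,6.2,6.25)],1,c)
"
```

```text
[492.65294006  93.82024573  74.63388405] [-6.65895352 -2.58864978 10.08633815] 20.87513348127331
[-12.90083587  42.7956161 ] 44.69783354267941 5.990211375371438
[[-0.0022, 0.0006, -0.0, 0, 0, -0.0, 1], [-0.0044, 0.0011, -0.0, 0, 0, -0.0, 1], [-0.0066, 0.0014, -0.0, 0, 0, -0.0, 1], [-0.0088, 0.0017, -0.0, 0, 0, -0.0, 1], [-0.0111, 0.0018, -0.0, 0, 0, -0.0, 1]]
end [504.28  93.49  74.   167.6 ]
```

Call:
{"fn": "jog_arm", "kwargs": {"targets": [[-0.0022, 0.0006, 0, 0, 0, 0, 1], [-0.0022, 0.0006, 0, 0, 0, 0, 1]]}}

```text
time: 22.77
tool_pos: [494.0, 93.9, 74.5]
tcp_rot: [-179.9, -0.2, 167.6]
ft_force: [-10.6, -3.9, 13.5]
finger_gap: 21.1
```

Call:
{"fn": "jog_arm", "kwargs": {"targets": [[-0.0022, 0.0005, 0, 0, 0, 0, 1], [-0.0022, 0.0005, 0, 0, 0, 0, 1]]}}

```text
time: 22.93
tool_pos: [495.3, 93.9, 74.4]
tcp_rot: [-179.9, -0.3, 167.6]
ft_force: [-16.0, -2.6, 17.8]
finger_gap: 21.0
```

Call:
{"fn": "jog_arm", "kwargs": {"targets": [[-0.0015, 0.0002, 0, 0, 0, 0, 1], [-0.0015, 0.0002, 0, 0, 0, 0, 1], [-0.0015, 0.0002, 0, 0, 0, 0, 1]]}}

```text
time: 23.18
tool_pos: [496.2, 94.0, 74.4]
tcp_rot: [-179.9, -0.3, 167.6]
ft_force: [-19.0, -2.2, 20.9]
finger_gap: 20.5
```

Call:
{"fn": "jog_arm", "kwargs": {"targets": [[0, 0, 0, 0, 0, 0, 0.4], [0, 0, 0, 0, 0, 0, 0], [0, 0, 0, 0, 0, 0, 0], [0, 0, 0, 0, 0, 0, 0], [0, 0, 0, 0, 0, 0, 0]]}}

```text
time: 23.6
tool_pos: [499.1, 94.2, 73.9]
tcp_rot: [180.0, 0.0, 167.6]
ft_force: [-0.1, -0.3, 0.1]
finger_gap: 79.9
```

Call:
{"fn": "jog_arm", "kwargs": {"targets": [[0, 0, -0.015, 0, 0, 0, 0], [0, 0, -0.045, 0, 0, 0, 0], [0, 0, -0.08, 0, 0, 0, 0], [0, 0, -0.11, 0, 0, 0, 0], [0, 0, -0.14, 0, 0, 0, 0]]}}

```text
time: 24.02
tool_pos: [499.0, 94.2, 215.6]
tcp_rot: [180.0, 0.0, 167.6]
ft_force: [1.1, 0.1, 0.4]
finger_gap: 85.5
```

Call:
{"fn": "jog_arm", "kwargs": {"targets": [[-0.03, 0.02, 0, 0, 0, 0, 0], [-0.06, 0.04, 0, 0, 0, 0, 0], [-0.09, 0.06, 0, 0, 0, 0, 0], [-0.12, 0.06, 0, 0, 0, 0, 0], [-0.15, 0.06, 0, 0, 0, 0, 0]]}}

```text
time: 24.43
tool_pos: [659.8, 121.7, 213.6]
tcp_rot: [180.0, -0.0, 167.7]
ft_force: [-0.6, 0.3, 0.6]
finger_gap: 85.6
```

Call:
{"fn": "jog_arm", "kwargs": {"targets": [[0, 0, 0, 0, 0, 0, 0], [0, 0, 0, 0, 0, 0, 0], [0, 0, 0, 0, 0, 0, 0], [0, 0, 0, 0, 0, 0, 0], [0, 0, 0, 0, 0, 0, 0]]}}

```text
time: 24.85
tool_pos: [657.9, 120.9, 214.8]
tcp_rot: [180.0, 0.0, 167.6]
ft_force: [0.2, -0.1, -0.3]
finger_gap: 85.6
```

```bash
python3 -c "
from look import *
for n in ('wrist','scene'): look(n,f'pics/{n}12.png',draw=[(77.7,28,30),(77.7,-28,30),(29.2,0,30)])
b=cv2.imread('pics/scene12.png')[190:340,230:390]; b=cv2.resize(b,None,fx=4,fy=4,interpolation=cv2.INTER_CUBIC)[:600]
cv2.imwrite('pics/s12c.png',b)
"
```

```text
24.9 [658.  120.9 214.9] [-0.9  0.4  0.2] 85.5
24.95 [658.1 120.8 214.9] [-0.6  0.1  0.2] 85.1
```

View pics/s12c.png

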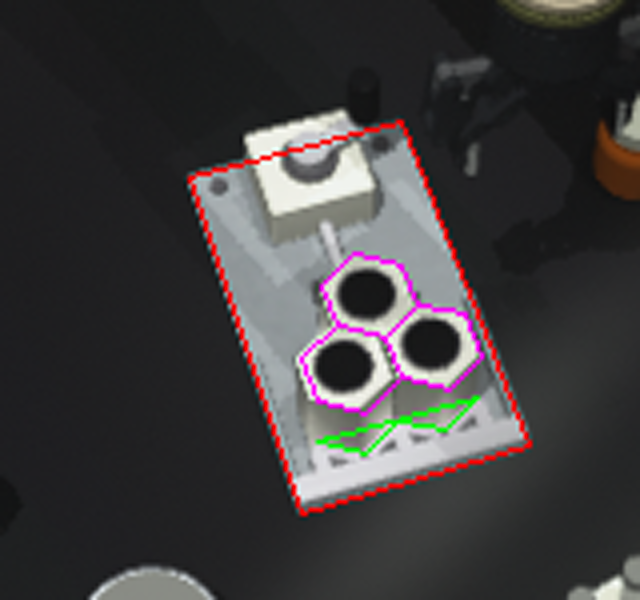

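View pics/wrist12.png

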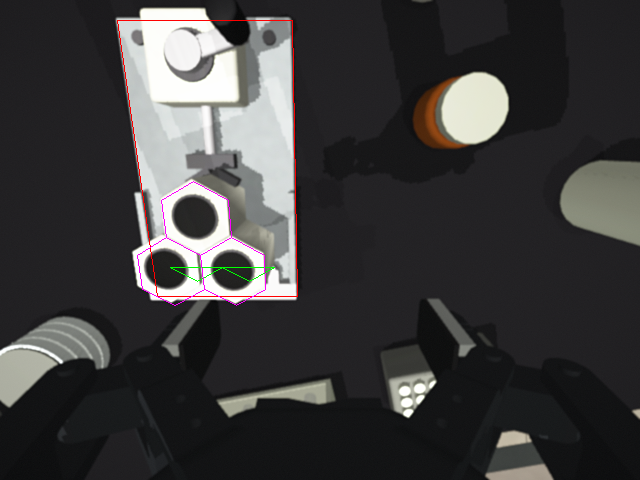

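```bash
cat > chk.py <<'E'
from look import *
def wells(n):
    s=r.snapshot(n); g=cv2.cvtColor(s["pixels"],cv2.COLOR_RGB2GRAY); W=[]
    pad=90; sc=5; c=traypts(T,[[61.5,0,0]])[0]; N=int(2*pad*sc)
    gg=np.array([[-pad,pad,78],[-pad,-pad,78],[pad,-pad,78],[pad,pad,78.]])+[61.5,0,0]
    gg=traypts(T,gg)
    H=cv2.getPerspectiveTransform(proj(s,gg).astype(np.float32),np.float32([[0,0],[N,0],[N,N],[0,N]]))
    w=cv2.warpPerspective(s["pixels"],H,(N,N),flags=cv2.INTER_CUBIC)
    cv2.imwrite(f"pics/rect_{n}.png",cv2.resize(w[:,:,::-1],(600,600)))
    b=(cv2.cvtColor(w,cv2.COLOR_RGB2GRAY)<85).astype(np.uint8)
    for x,y in ((77.7,28),(77.7,-28),(29.2,0)):
        u,v=((pad-y)*sc,(x-61.5+pad)*sc)
        m=np.zeros_like(b); cv2.circle(m,(int(u),int(v)),int(26*sc),1,-1)
        cs,_=cv2.findContours(b*m,cv2.RETR_EXTERNAL,cv2.CHAIN_APPROX_NONE)
        k=max(cs,key=cv2.contourArea); M=cv2.moments(k); k=cv2.convexHull(k); (cu,cv_),(d1,d2),_=cv2.fitEllipse(k)
        W.append((cv_/sc-pad+61.5,pad-cu/sc)); print('  well',np.round(W[-1],1),round(d1/sc,1),round(d2/sc,1))
    W=np.array(W); print(n,'pairs',[round(float(np.linalg.norm(W[i]-W[j])),1) for i,j in ((0,1),(0,2),(1,2))])
E
python3 -c "
from chk import *
wells('wrist'); wells('scene')"
```

```text
well [76.  26.9] 35.9 35.9
  well [ 74.8 -32.5] 35.8 36.1
  well [27.5 -1.8] 36.3 36.3
wrist pairs [59.4, 56.4, 56.4]
  well [75.3 27.3] 36.8 37.3
  well [ 74.1 -31.6] 36.8 37.2
  well [27.2 -1.3] 37.1 37.6
scene pairs [58.9, 56.0, 55.8]
```

View pics/rect_wrist.png

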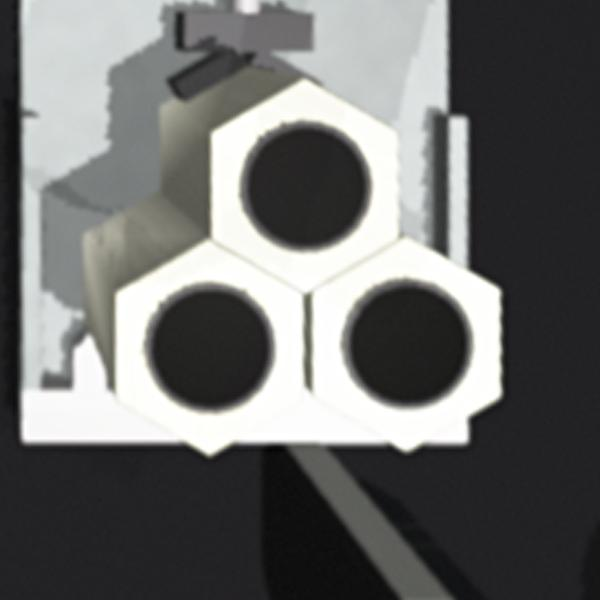

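```bash
python3 -c "
from look import *
from plan import *
json.dump([658.5,120.5,214,167.6],open('cmd.json','w'))
rows([(496.5,94,145,167.6)],0,step=37)
rows([(496.5,94,74,167.6)],0,step=24)
def P(a,dx=-1.3,rr=45): return traypts(T,[[-100+dx+rr*np.sin(a),rr*np.cos(a),0]])[0]
print(P(6.08))
emit([np.array([*P(a)[:2],74,167.6]) for a in (6.0,5.9,5.8,5.7,5.6)],1,np.array(load()))
"
```

```text
[[0.0305, -0.0121, 0.0138, 0, 0, -0.0, 0], [0.061, -0.0243, 0.0276, 0, 0, -0.0, 0], [0.0915, -0.0364, 0.0414, 0, 0, -0.0, 0], [0.122, -0.0485, 0.0552, 0, 0, -0.0, 0], [0.1525, -0.0607, 0.069, 0, 0, -0.0, 0]]
end [496.52  93.96 145.   167.6 ]
[[0.0, 0.0, 0.0237, 0, 0, -0.0, 0], [0.0, 0.0, 0.0473, 0, 0, -0.0, 0], [0.0, 0.0, 0.071, 0, 0, -0.0, 0]]
end [496.52  93.96  74.   167.6 ]
[496.65867922  94.24874717   0.        ]
[[0.0034, -0.0006, -0.0, 0, 0, -0.0, 1], [0.0077, -0.002, -0.0, 0, 0, -0.0, 1], [0.0118, -0.0039, -0.0, 0, 0, -0.0, 1], [0.0156, -0.0062, -0.0, 0, 0, -0.0, 1], [0.0193, -0.0089, -0.0, 0, 0, -0.0, 1]]
end [475.76  89.42  74.   167.6 ]
```

Call:
{"fn": "jog_arm", "kwargs": {"targets": [[0.0305, -0.0121, 0.0138, 0, 0, 0, 0], [0.061, -0.0243, 0.0276, 0, 0, 0, 0], [0.0915, -0.0364, 0.0414, 0, 0, 0, 0], [0.122, -0.0485, 0.0552, 0, 0, 0, 0], [0.1525, -0.0607, 0.069, 0, 0, 0, 0]]}}

```text
time: 25.47
tool_pos: [494.8, 93.9, 144.4]
tcp_rot: [180.0, 0.0, 167.6]
ft_force: [-0.3, -0.7, 0.7]
finger_gap: 85.7
```

Call:
{"fn": "jog_arm", "kwargs": {"targets": [[0, 0, 0, 0, 0, 0, 0], [0, 0, 0.024, 0, 0, 0, 0], [0, 0, 0.047, 0, 0, 0, 0], [0, 0, 0.066, 0, 0, 0, 0], [0, 0, 0.071, 0, 0, 0, 0]]}}

```text
time: 25.88
tool_pos: [494.2, 93.9, 71.1]
tcp_rot: [-179.9, -0.2, 167.6]
ft_force: [-0.2, 0.4, -0.9]
finger_gap: 85.4
```

Call:
{"fn": "jog_arm", "kwargs": {"targets": [[0, 0, 0, 0, 0, 0, 0.3], [0, 0, 0, 0, 0, 0, 1], [0, 0, 0, 0, 0, 0, 1], [0, 0, 0, 0, 0, 0, 1], [0, 0, 0, 0, 0, 0, 1]]}}

```text
time: 26.3
tool_pos: [497.5, 94.1, 75.3]
tcp_rot: [180.0, 0.1, 167.6]
ft_force: [0.5, 0.7, 1.0]
finger_gap: 25.5
```

Call:
{"fn": "jog_arm", "kwargs": {"targets": [[0, 0, 0, 0, 0, 0, 1], [0, 0, 0, 0, 0, 0, 1], [0, 0, 0, 0, 0, 0, 1]]}}

```text
time: 26.55
tool_pos: [497.3, 92.7, 75.5]
tcp_rot: [-179.9, 0.1, 167.6]
ft_force: [-4.0, -7.1, 7.8]
finger_gap: 20.7
```

Call:
{"fn": "jog_arm", "kwargs": {"targets": [[0.0034, -0.0006, 0, 0, 0, 0, 1], [0.0077, -0.002, 0, 0, 0, 0, 1], [0.0118, -0.0039, 0, 0, 0, 0, 1], [0.0156, -0.0062, 0, 0, 0, 0, 1], [0.0193, -0.0089, 0, 0, 0, 0, 1]]}}

```text
time: 26.97
tool_pos: [478.6, 87.3, 75.8]
tcp_rot: [-179.9, 0.4, 167.6]
ft_force: [11.3, -12.3, -3.1]
finger_gap: 20.9
```

Call:
{"fn": "jog_arm", "kwargs": {"targets": [[0, 0, 0, 0, 0, 0, 1], [0, 0, 0, 0, 0, 0, 0.4], [0, 0, 0, 0, 0, 0, 0], [0, 0, 0, 0, 0, 0, 0], [0, 0, 0, 0, 0, 0, 0]]}}

```text
time: 27.38
tool_pos: [475.7, 89.7, 74.1]
tcp_rot: [180.0, -0.0, 167.6]
ft_force: [0.4, 0.7, 0.2]
finger_gap: 68.3
```

```bash
python3 -c "
from look import *
from plan import *
p=traypts(T,[[74.5,-32.1,0]])[0]; print(p)
rows([(475.8,89.4,150,167.6),(p[0],p[1],120,107.6)],0,step=37)
"
```

```text
[660.86908073 -19.84896201   0.        ]
[[-0.0, -0.0, -0.0253, 0, 0, -0.0, 0], [-0.0, -0.0, -0.0507, 0, 0, -0.0, 0], [-0.0, -0.0, -0.076, 0, 0, -0.0, 0], [-0.0205, -0.0067, -0.073, 0, 0, 0.1047, 0], [-0.0409, -0.0134, -0.07, 0, 0, 0.2094, 0]]
[[-0.0213, -0.0023, 0.003, 0, 0, 0.1048, 0], [-0.0427, -0.0046, 0.006, 0, 0, 0.2095, 0], [-0.0641, -0.0069, 0.009, 0, 0, 0.3142, 0], [-0.0855, -0.0092, 0.012, 0, 0, 0.4189, 0], [-0.1068, -0.0115, 0.015, 0, 0, 0.5236, 0]]
[[-0.0197, 0.0087, 0.003, 0, 0, 0.1048, 0], [-0.0393, 0.0174, 0.006, 0, 0, 0.2095, 0], [-0.059, 0.026, 0.009, 0, 0, 0.3142, 0]]
end [660.83 -19.88 120.   107.6 ]
```

Call:
{"fn": "jog_arm", "kwargs": {"targets": [[0, 0, -0.0253, 0, 0, 0, 0], [0, 0, -0.0507, 0, 0, 0, 0], [0, 0, -0.076, 0, 0, 0, 0], [-0.0205, -0.0067, -0.073, 0, 0, 0.1047, 0], [-0.0409, -0.0134, -0.07, 0, 0, 0.2094, 0]]}}

```text
time: 27.8
tool_pos: [514.8, 68.2, 146.9]
tcp_rot: [179.8, 0.3, 155.5]
ft_force: [0.8, -0.3, -0.4]
finger_gap: 85.3
```

Call:
{"fn": "jog_arm", "kwargs": {"targets": [[-0.0213, -0.0023, 0.003, 0, 0, 0.1048, 0], [-0.0427, -0.0046, 0.006, 0, 0, 0.2095, 0], [-0.0641, -0.0069, 0.009, 0, 0, 0.3142, 0], [-0.0855, -0.0092, 0.012, 0, 0, 0.4189, 0], [-0.1068, -0.0115, 0.015, 0, 0, 0.5236, 0]]}}

```text
time: 28.22
tool_pos: [606.1, 12.8, 128.6]
tcp_rot: [-180.0, -0.0, 125.3]
ft_force: [-0.1, 0.2, 0.1]
finger_gap: 85.3
```

Call:
{"fn": "jog_arm", "kwargs": {"targets": [[-0.0197, 0.0087, 0.003, 0, 0, 0.1048, 0], [-0.0393, 0.0174, 0.006, 0, 0, 0.2095, 0], [-0.059, 0.026, 0.009, 0, 0, 0.3142, 0], [-0.059, 0.026, 0.009, 0, 0, 0.3142, 0], [-0.059, 0.026, 0.009, 0, 0, 0.3142, 0]]}}

```text
time: 28.63
tool_pos: [660.8, -20.0, 119.0]
tcp_rot: [-179.9, -0.0, 107.6]
ft_force: [-0.1, 0.7, -0.0]
finger_gap: 85.5
```

Call:
{"fn": "jog_arm", "kwargs": {"targets": [[0, 0, 0, 0, 0, 0, 0], [0, 0, 0, 0, 0, 0, 0]]}}

```text
time: 28.8
tool_pos: [660.2, -19.1, 120.1]
tcp_rot: [-180.0, -0.0, 107.7]
ft_force: [0.4, -0.7, -0.9]
finger_gap: 85.4
```

```bash
python3 -c "
from chk import *
st=r.sense(); print(st['tool_pos'],inv(*st['tool_pos'][:2]),st['tcp_rot'][2],st['time'])
wells('wrist')
cv2.imwrite('pics/w13.png',r.snapshot('wrist')['pixels'][:,:,::-1])
"
```

```text
[660.23625363 -19.09218783 120.06413791] (np.float64(73.71942915974287), np.float64(-31.496769969090046)) 107.72413214191678 28.8
  well [75.7 27. ] 38.7 39.6
  well [ 74.7 -32.3] 36.7 36.9
  well [27.1 -1.4] 39.3 39.6
wrist pairs [59.4, 56.3, 56.8]
```

View pics/w13.png

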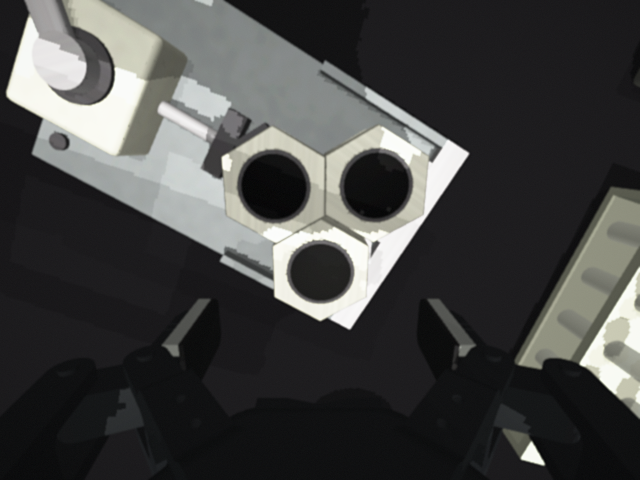

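Call:
{"fn": "jog_arm", "kwargs": {"targets": [[0, 0, 0.018, 0, 0, 0, 0], [0, 0, 0.038, 0, 0, 0, 0], [0, 0, 0.058, 0, 0, 0, 0], [0, 0, 0.076, 0, 0, 0, 0], [0, 0, 0.085, 0, 0, 0, 0]]}}

```text
time: 29.32
tool_pos: [658.9, -19.2, 32.5]
tcp_rot: [-179.8, -0.1, 107.7]
ft_force: [-0.4, -0.9, -0.7]
finger_gap: 85.4
```

Call:
{"fn": "jog_arm", "kwargs": {"targets": [[0, 0, 0.003, 0, 0, 0, 0], [0, 0, 0.003, 0, 0, 0, 0], [0, 0, 0.003, 0, 0, 0, 0]]}}

```text
time: 29.57
tool_pos: [661.5, -19.8, 33.3]
tcp_rot: [179.9, 0.0, 107.6]
ft_force: [0.1, -0.7, 0.4]
finger_gap: 85.4
```

Call:
{"fn": "jog_arm", "kwargs": {"targets": [[0, 0, 0, 0, 0, 0, 1], [0, 0, 0, 0, 0, 0, 1], [0, 0, 0, 0, 0, 0, 1], [0, 0, 0, 0, 0, 0, 1], [0, 0, 0, 0, 0, 0, 1]], "newtons": 25}}

```text
time: 29.98
tool_pos: [661.7, -19.9, 33.5]
tcp_rot: [179.9, 0.0, 107.6]
ft_force: [-1.2, 0.2, 5.7]
finger_gap: 55.8
```

```bash
python3 -c "
from chk import *
st=r.sense(); print(st['tool_pos'],inv(*st['tool_pos'][:2]),st['tcp_rot'][2],st['time'])
wells('wrist')
cv2.imwrite('pics/w14.png',r.snapshot('wrist')['pixels'][:,:,::-1])
"
```

```text
[661.69190236 -19.89703458  33.46096928] (np.float64(75.31394994836891), np.float64(-31.970262273699916)) 107.61103059235727 29.9833
  well [75.8 26.5] 37.0 38.4
  well [ 77.5 -33.3] 40.6 47.2
  well [27.4 -2.2] 38.4 39.8
wrist pairs [59.8, 56.2, 59.0]
```

View pics/w14.png

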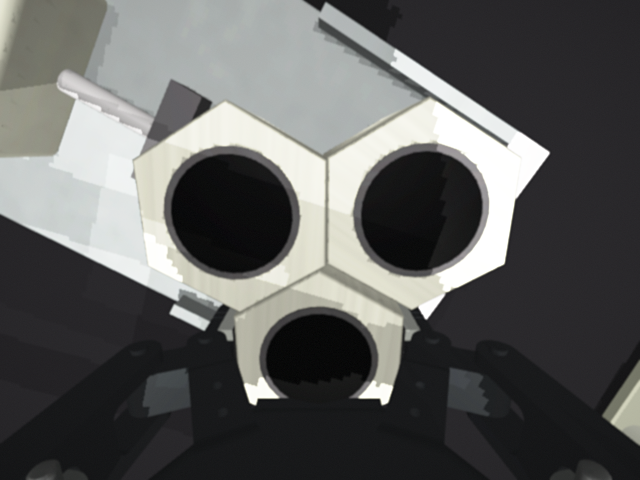

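Call:
{"fn": "jog_arm", "kwargs": {"targets": [[0.0005, 0.0009, 0, 0, 0, 0, 1], [0.001, 0.0017, 0, 0, 0, 0, 1], [0.001, 0.0017, 0, 0, 0, 0, 1]]}}

```text
time: 30.33
tool_pos: [661.9, -19.7, 33.5]
tcp_rot: [-179.9, 0.1, 107.6]
ft_force: [-8.6, -5.2, 10.8]
finger_gap: 55.9
```

Call:
{"fn": "jog_arm", "kwargs": {"targets": [[0.0003, 0.0005, 0, 0, 0, 0, 1], [0.0005, 0.0009, 0, 0, 0, 0, 1], [0.0005, 0.0009, 0, 0, 0, 0, 1]]}}

```text
time: 30.58
tool_pos: [662.1, -19.4, 33.5]
tcp_rot: [-179.9, 0.1, 107.6]
ft_force: [-10.7, -6.3, 12.7]
finger_gap: 55.6
```

```bash
python3 -c "
from chk import *
st=r.sense(); print(st['tool_pos'],inv(*st['tool_pos'][:2]),st['ft_force'],st['time'])
wells('wrist')
cv2.imwrite('pics/w15.png',r.snapshot('wrist')['pixels'][:,:,::-1])
"
```

```text
[662.142286   -19.44760425  33.50831462] (np.float64(75.65731859536938), np.float64(-31.434602857399632)) [-10.70417222  -6.253075    12.67817639] 30.5833
  well [75.8 26.4] 37.0 38.5
  well [ 77.9 -33. ] 41.2 47.1
  well [27.1 -2.2] 38.3 40.3
wrist pairs [59.4, 56.5, 59.4]
```

View pics/w15.png

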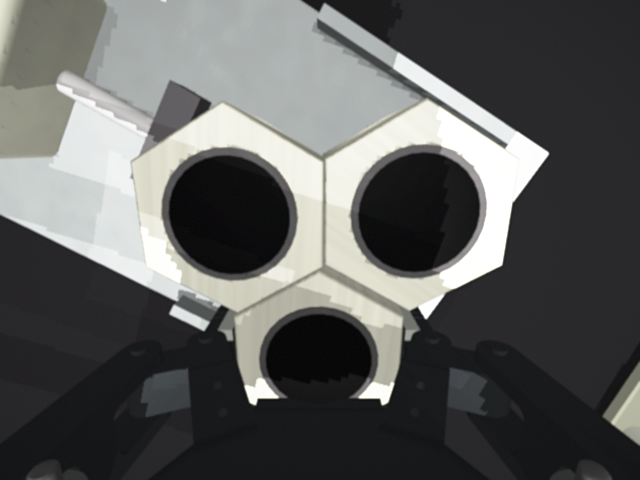

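Call:
{"fn": "jog_arm", "kwargs": {"targets": [[0, 0, -0.002, 0, 0, 0, 1], [0, 0, -0.004, 0, 0, 0, 1], [0, 0, -0.004, 0, 0, 0, 1], [0, 0, -0.004, 0, 0, 0, 1]]}}

```text
time: 31.02
tool_pos: [662.9, -17.5, 35.8]
tcp_rot: [180.0, -0.0, 107.6]
ft_force: [0.6, -1.5, -2.4]
finger_gap: 55.6
```

```bash
python3 -c "
from chk import *
st=r.sense(); print(st['tool_pos'],inv(*st['tool_pos'][:2]),st['ft_force'],st['time'])
wells('wrist');wells('scene')
"
```

```text
[662.87874848 -17.50056919  35.78946675] (np.float64(75.95850387453692), np.float64(-29.37484317123135)) [ 0.588733   -1.46923    -2.41293802] 31.0167
  well [75.8 26.4] 37.3 38.4
  well [ 78.4 -32.4] 42.0 46.6
  well [26.7 -1.5] 38.7 39.9
wrist pairs [58.8, 56.4, 60.3]
  well [78.  22.5] 43.0 50.2
  well [ 76.4 -24.6] 43.7 52.1
  well [28.7 -0.1] 51.7 52.8
scene pairs [47.2, 54.2, 53.6]
```

View pics/rect_scene.png

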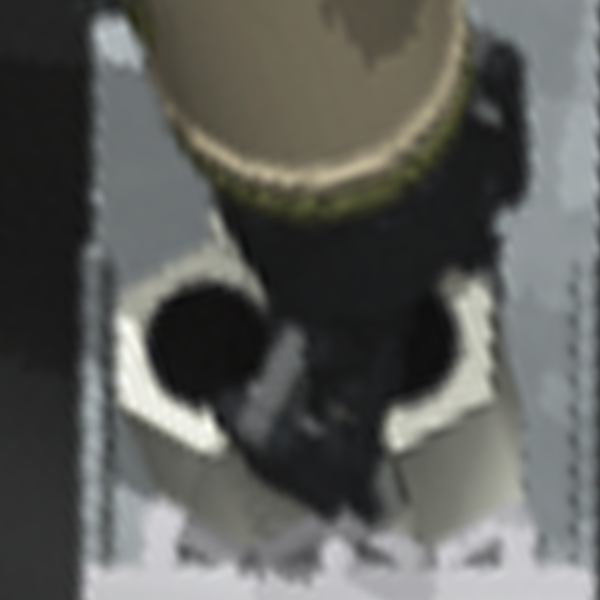

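Call:
{"fn": "jog_arm", "kwargs": {"targets": [[0, 0, 0.001, 0, 0, 0, 1], [0, 0, 0.0015, 0, 0, 0, 1], [0, 0, 0.0015, 0, 0, 0, 1]]}}

```text
time: 31.37
tool_pos: [662.8, -17.5, 34.2]
tcp_rot: [-180.0, -0.0, 107.6]
ft_force: [0.7, 0.3, -4.8]
finger_gap: 55.6
```

Call:
{"fn": "jog_arm", "kwargs": {"targets": [[0, 0, 0, 0, 0, 0, 0.4], [0, 0, 0, 0, 0, 0, 0], [0, 0, 0, 0, 0, 0, 0], [0, 0, 0, 0, 0, 0, 0]]}}

```text
time: 31.7
tool_pos: [663.1, -17.5, 35.0]
tcp_rot: [180.0, 0.0, 107.6]
ft_force: [0.2, 0.2, 0.4]
finger_gap: 85.4
```

Call:
{"fn": "jog_arm", "kwargs": {"targets": [[0, 0, -0.015, 0, 0, 0, 0], [0, 0, -0.045, 0, 0, 0, 0], [0, 0, -0.08, 0, 0, 0, 0], [0, 0, -0.11, 0, 0, 0, 0], [0, 0, -0.14, 0, 0, 0, 0]]}}

```text
time: 32.12
tool_pos: [663.1, -17.6, 178.0]
tcp_rot: [179.9, 0.0, 107.6]
ft_force: [0.1, -1.2, -0.1]
finger_gap: 85.2
```

Call:
{"fn": "jog_arm", "kwargs": {"targets": [[0, 0, -0.15, 0, 0, 0, 0], [0, 0, -0.15, 0, 0, 0, 0], [0, 0, -0.15, 0, 0, 0, 0]]}}

```text
time: 32.37
tool_pos: [662.2, -17.5, 303.0]
tcp_rot: [180.0, 0.0, 107.6]
ft_force: [-0.0, 0.3, -0.1]
finger_gap: 85.8
```

```bash
python3 -c "
from chk import *
st=r.sense(); print(st['tool_pos'],inv(*st['tool_pos'][:2]),st['ft_force'],st['time'])
wells('wrist')
cv2.imwrite('pics/w16.png',r.snapshot('wrist')['pixels'][:,:,::-1])
"
```

```text
[662.21330816 -17.46975906 303.0331584 ] (np.float64(75.30197073669035), np.float64(-29.487645324637718)) [-0.00922337  0.27033033 -0.10039451] 32.3667
  well [75.4 27.3] 36.5 36.5
  well [ 74.9 -29.3] 36.5 37.0
  well [26.4 -0.9] 36.6 36.8
wrist pairs [56.6, 56.5, 56.2]
```

View pics/rect_wrist.png

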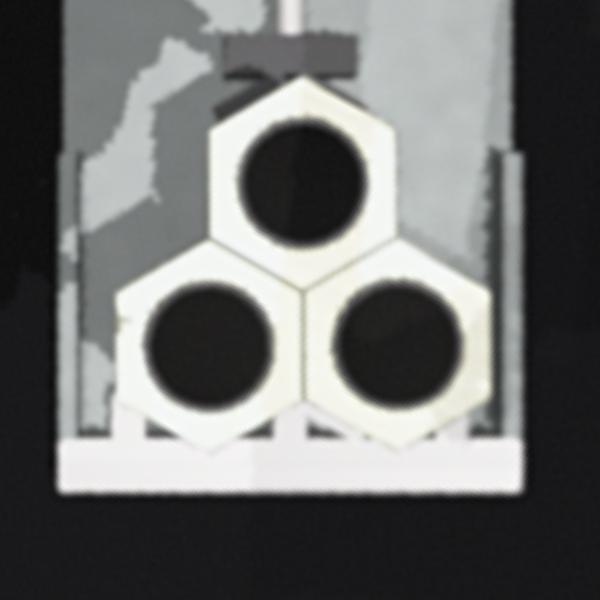

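```bash
python3 -c "
from look import *
from plan import *
st=r.sense(); print(st['tool_pos'])
json.dump([662.85,-17.66,299.6,107.6],open('cmd.json','w'))
rows([(475.8,89.4,160,107.6)],0,step=39)
"
```

```text
[666.02621563 -17.86794486 312.14849341]
[[0.0227, -0.0208, 0.0199, 0, 0, -0.0, 0], [0.0453, -0.0417, 0.0399, 0, 0, -0.0, 0], [0.068, -0.0625, 0.0598, 0, 0, -0.0, 0], [0.0906, -0.0834, 0.0798, 0, 0, -0.0, 0], [0.1133, -0.1042, 0.0997, 0, 0, -0.0, 0]]
[[0.0226, -0.0209, 0.02, 0, 0, -0.0, 0], [0.0453, -0.0417, 0.0399, 0, 0, -0.0, 0]]
end [475.82  89.4  160.   107.6 ]
```

Call:
{"fn": "jog_arm", "kwargs": {"targets": [[0.0227, -0.0208, 0.0199, 0, 0, 0, 0], [0.0453, -0.0417, 0.0399, 0, 0, 0, 0], [0.068, -0.0625, 0.0598, 0, 0, 0, 0], [0.0906, -0.0834, 0.0798, 0, 0, 0, 0], [0.1133, -0.1042, 0.0997, 0, 0, 0, 0]]}}

```text
time: 32.88
tool_pos: [528.0, 59.4, 200.0]
tcp_rot: [179.9, 0.0, 107.6]
ft_force: [-0.4, -0.0, -0.1]
finger_gap: 85.5
```

Call:
{"fn": "jog_arm", "kwargs": {"targets": [[0.0226, -0.0209, 0.02, 0, 0, 0, 0], [0.0453, -0.0417, 0.0399, 0, 0, 0, 0], [0.0453, -0.0417, 0.0399, 0, 0, 0, 0], [0.0453, -0.0417, 0.0399, 0, 0, 0, 0], [0.0453, -0.0417, 0.0399, 0, 0, 0, 0]]}}

```text
time: 33.3
tool_pos: [476.8, 89.5, 161.5]
tcp_rot: [179.8, 0.0, 107.6]
ft_force: [0.3, -0.2, -0.4]
finger_gap: 85.3
```

Call:
{"fn": "jog_arm", "kwargs": {"targets": [[0, 0, 0, 0, 0, 0, 0], [0, 0, 0, 0, 0, 0, 0], [0, 0, 0, 0, 0, 0, 0]]}}

```text
time: 33.55
tool_pos: [477.3, 89.1, 161.2]
tcp_rot: [179.9, 0.0, 107.6]
ft_force: [-0.9, 0.1, -0.8]
finger_gap: 85.5
```

```bash
python3 - <<'E'
from look import *
s=r.snapshot("wrist"); print(r.sense()["tool_pos"])
im=s["pixels"][:,:,::-1].copy()
th=np.linspace(0,6.28,24)
for z in (67,113):
    cv2.polylines(im,[np.round(proj(s,np.c_[475.8+11*np.cos(th),89.4+11*np.sin(th),0*th+z])).astype(int)],True,(0,0,255),1)
cv2.imwrite("pics/w17.png",im)
E
```

```text
[476.95656697  89.09526629 160.85993951]
```

View pics/w17.png

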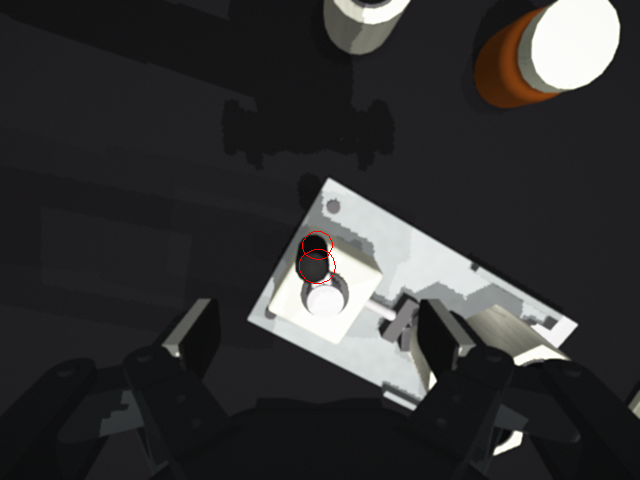

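Call:
{"fn": "jog_arm", "kwargs": {"targets": [[0, 0, 0.025, 0, 0, 0, 0], [0, 0, 0.05, 0, 0, 0, 0], [0, 0, 0.072, 0, 0, 0, 0], [0, 0, 0.083, 0, 0, 0, 0], [0, 0, 0.086, 0, 0, 0, 0]]}}

```text
time: 34.02
tool_pos: [474.3, 89.1, 71.6]
tcp_rot: [-179.8, -0.1, 107.6]
ft_force: [-0.0, -0.4, -0.5]
finger_gap: 85.1
```

Call:
{"fn": "jog_arm", "kwargs": {"targets": [[0, 0, 0, 0, 0, 0, 0.2], [0, 0, 0, 0, 0, 0, 1], [0, 0, 0, 0, 0, 0, 1], [0, 0, 0, 0, 0, 0, 1], [0, 0, 0, 0, 0, 0, 1]], "newtons": 50}}

```text
time: 34.43
tool_pos: [476.5, 89.5, 75.0]
tcp_rot: [179.9, 0.0, 107.6]
ft_force: [-3.5, -0.6, 1.9]
finger_gap: 25.4
```

Call:
{"fn": "jog_arm", "kwargs": {"targets": [[0, 0, 0, 0, 0, 0, 1], [0, 0, 0, 0, 0, 0, 1], [0, 0, 0, 0, 0, 0, 1]]}}

```text
time: 34.68
tool_pos: [476.3, 89.5, 75.0]
tcp_rot: [179.9, 0.0, 107.6]
ft_force: [-2.3, -0.6, 5.5]
finger_gap: 20.4
```

```bash
python3 -c "
from look import *
from plan import *
st=r.sense(); print(st['tool_pos']); q=np.array(inv(*st['tool_pos'][:2]))-[-101.3,0]; print(q,np.hypot(*q),np.arctan2(q[0],q[1])%6.283)
def P(a,dx=-1.3,rr=45): return traypts(T,[[-100+dx+rr*np.sin(a),rr*np.cos(a),0]])[0]
json.dump([475.8,89.4,74,107.6],open('cmd.json','w'))
for g in ((5.7,5.78,5.85,5.9,5.9),(5.95,6.,6.),(6.05,6.1,6.1),(6.15,6.2,6.2)):
  emit([np.array([*P(a)[:2],74,107.6]) for a in g],1,np.array(load()))
"
```

```text
[476.27264119  89.50539219  74.96844726]
[-27.97246821  35.06398942] 44.85468015523939 5.60962954151473
[[0.0005, 0.0045, -0.0, 0, 0, -0.0, 1], [0.0006, 0.0081, -0.0, 0, 0, -0.0, 1], [0.0004, 0.0112, -0.0, 0, 0, -0.0, 1], [0.0002, 0.0135, -0.0, 0, 0, -0.0, 1], [0.0002, 0.0135, -0.0, 0, 0, -0.0, 1]]
end [488.61  93.67  74.   107.6 ]
[[-0.0004, 0.0022, -0.0, 0, 0, -0.0, 1], [-0.0009, 0.0044, -0.0, 0, 0, -0.0, 1], [-0.0009, 0.0044, -0.0, 0, 0, -0.0, 1]]
end [493.07  94.15  74.   107.6 ]
[[-0.0006, 0.0022, -0.0, 0, 0, -0.0, 1], [-0.0013, 0.0043, -0.0, 0, 0, -0.0, 1], [-0.0013, 0.0043, -0.0, 0, 0, -0.0, 1]]
end [497.57  94.21  74.   107.6 ]
[[-0.0008, 0.0021, -0.0, 0, 0, -0.0, 1], [-0.0017, 0.0042, -0.0, 0, 0, -0.0, 1], [-0.0017, 0.0042, -0.0, 0, 0, -0.0, 1]]
end [502.08  93.86  74.   107.6 ]
```

Call:
{"fn": "jog_arm", "kwargs": {"targets": [[0.0005, 0.0045, 0, 0, 0, 0, 1], [0.0006, 0.0081, 0, 0, 0, 0, 1], [0.0004, 0.0112, 0, 0, 0, 0, 1], [0.0002, 0.0135, 0, 0, 0, 0, 1], [0.0002, 0.0135, 0, 0, 0, 0, 1]]}}

```text
time: 35.1
tool_pos: [489.3, 93.4, 75.0]
tcp_rot: [180.0, 0.1, 107.6]
ft_force: [-1.9, -1.8, 5.0]
finger_gap: 21.3
```

Call:
{"fn": "jog_arm", "kwargs": {"targets": [[-0.0004, 0.0022, 0, 0, 0, 0, 1], [-0.0009, 0.0044, 0, 0, 0, 0, 1], [-0.0009, 0.0044, 0, 0, 0, 0, 1]]}}

```text
time: 35.35
tool_pos: [492.9, 93.8, 74.9]
tcp_rot: [-179.9, 0.0, 107.6]
ft_force: [-6.2, -2.1, 9.2]
finger_gap: 20.6
```

Call:
{"fn": "jog_arm", "kwargs": {"targets": [[-0.0006, 0.0022, 0, 0, 0, 0, 1], [-0.0013, 0.0043, 0, 0, 0, 0, 1], [-0.0013, 0.0043, 0, 0, 0, 0, 1]]}}

```text
time: 35.6
tool_pos: [495.6, 94.0, 74.6]
tcp_rot: [-179.7, -0.0, 107.6]
ft_force: [-16.1, -2.6, 17.7]
finger_gap: 20.8
```

Call:
{"fn": "jog_arm", "kwargs": {"targets": [[-0.0003, 0.001, 0, 0, 0, 0, 1], [-0.0003, 0.001, 0, 0, 0, 0, 1]]}}

```text
time: 35.77
tool_pos: [496.0, 94.0, 74.6]
tcp_rot: [-179.6, -0.1, 107.6]
ft_force: [-19.3, -2.8, 20.0]
finger_gap: 21.1
```

Call:
{"fn": "jog_arm", "kwargs": {"targets": [[0, 0, 0, 0, 0, 0, 0.4], [0, 0, 0, 0, 0, 0, 0], [0, 0, 0, 0, 0, 0, 0], [0, 0, 0, 0, 0, 0, 0], [0, 0, 0, 0, 0, 0, 0]]}}

```text
time: 36.18
tool_pos: [498.9, 94.3, 74.0]
tcp_rot: [180.0, 0.0, 107.6]
ft_force: [-0.2, 0.7, -0.2]
finger_gap: 79.6
```

Call:
{"fn": "jog_arm", "kwargs": {"targets": [[0, 0, -0.015, 0, 0, 0, 0], [0, 0, -0.045, 0, 0, 0, 0], [0, 0, -0.08, 0, 0, 0, 0], [0, 0, -0.11, 0, 0, 0, 0], [0, 0, -0.14, 0, 0, 0, 0]]}}

```text
time: 36.6
tool_pos: [498.6, 94.3, 215.6]
tcp_rot: [180.0, 0.0, 107.6]
ft_force: [0.8, 0.8, -0.6]
finger_gap: 85.5
```

Call:
{"fn": "jog_arm", "kwargs": {"targets": [[-0.02, 0.02, -0.02, 0, 0, 0, 0], [-0.04, 0.04, -0.04, 0, 0, 0, 0], [-0.06, 0.06, -0.06, 0, 0, 0, 0], [-0.08, 0.08, -0.08, 0, 0, 0, 0], [-0.1, 0.1, -0.09, 0, 0, 0, 0]]}}

```text
time: 37.02
tool_pos: [626.2, 28.5, 307.2]
tcp_rot: [179.8, 0.1, 107.6]
ft_force: [0.0, 0.1, 0.9]
finger_gap: 85.5
```

Call:
{"fn": "jog_arm", "kwargs": {"targets": [[-0.02, 0.02, 0, 0, 0, 0, 0], [-0.03, 0.03, 0, 0, 0, 0, 0], [-0.03, 0.03, 0, 0, 0, 0, 0], [-0.03, 0.03, 0, 0, 0, 0, 0], [-0.03, 0.03, 0, 0, 0, 0, 0]]}}

```text
time: 37.43
tool_pos: [661.3, 10.1, 303.5]
tcp_rot: [-180.0, -0.0, 107.6]
ft_force: [-0.2, -0.1, -0.4]
finger_gap: 85.0
```

```bash
python3 -c "
from chk import *
st=r.sense(); print(st['tool_pos'],st['ft_force'],st['time'])
wells('wrist')
cv2.imwrite('pics/w18.png',r.snapshot('wrist')['pixels'][:,:,::-1])
cv2.imwrite('pics/s18.png',r.snapshot('scene')['pixels'][:,:,::-1])
"
```

```text
[661.29096136  10.0815513  303.49855651] [-0.17703728 -0.1485338  -0.42820619] 37.4333
  well [75.6 27. ] 36.5 36.6
  well [ 75.7 -29.7] 36.7 37.2
  well [27.  -1.3] 36.6 36.7
wrist pairs [56.7, 56.2, 56.4]
```

View pics/rect_wrist.png

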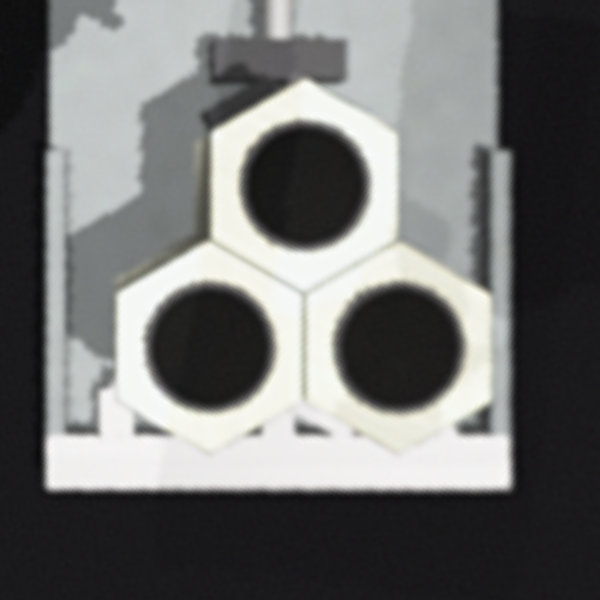

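View pics/s18.png

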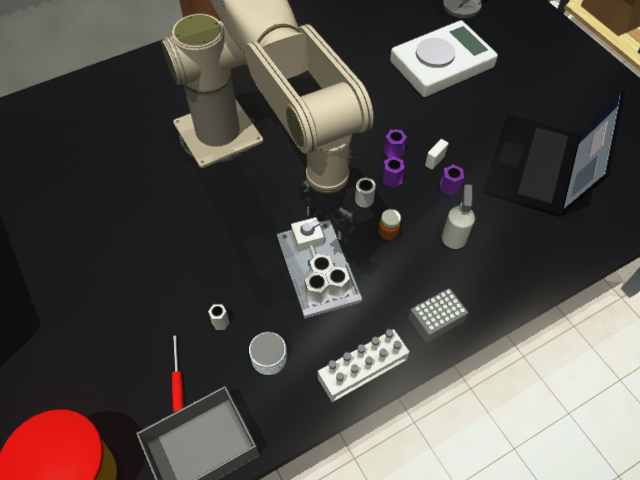

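Packed and clamped: the well-centre distances are 56.7, 56.2 and 56.4 mm, and the bystanders stand where they were at the start. Handing in.

```bash
python3 -c "
from bench import r
print(r.hand_in()); print(r.sense()['time'])"
```

```text
the job is handed in; nothing more can be done
None
the job is handed in; nothing more can be done
```

The three large hexagonal blocks stand upright and close-packed in the tray, two in the fence notches and the third nested between them. The jaw is clamped on the third, and I handed the job in at about 37 s of the 72 s. No verdict came back.

- **A failed first clamp:** the first clamping left about 3 mm between the two fence blocks (centres 59.4 mm apart, limit 58.2), because the jaw does not push them together sideways. I backed the crank off about half a turn-radian, slid the right block in and clamped again.
- **Last checks:** the final wrist picture gave centre distances of 56.7, 56.2 and 56.4 mm, with the faces looking parallel. The gripper was clear, and the scene picture showed the bystanders in place.
- **Jaw force:** the crank had gone stiff at about 19 N on the knob when I let go. The jaw's force on the block itself was not measured.
- **Force spike:** setting down the first block briefly reached about 85 N on the wrist (limit 120), with the block held in the fingers. I lowered the later blocks more slowly.
- **Disagreement between cameras:** the top and scene cameras differed by about 3 mm in y. My tray estimate also appears 1–2 mm off, judging by the crank's sideways forces and the seated blocks. By that estimate the blocks sit 1–2 mm from nominal, well inside the 37 mm limit from the pack centre.

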